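Drive the stuck axle pin out of the roller bracket

ROBOT

A 6-joint arm with a two-finger parallel gripper is mounted at the origin on the work surface; the furniture and walls round the work are solid. World frame = base frame: x ahead of the robot, y to its left, z up, the work surface at z = 0. Lengths are in m, angles in rad, forces in N, time in s.
With the tool pointing down it reaches from about 0.35 to 0.975 m from the base axis. Payload 4.9 kg.
Tool frame: the origin (TCP) lies on the centre line of the jaws, within the pads' length; the fingertips stand 11 mm ahead of it and the grasp point (between the pads) lies 8 mm behind it (manip.finger_overhang is the distance from the TCP to the fingertips, in m); y points along the fingers, z is the direction in which the jaws open and shut, and the axes are right-handed (so a half turn about y gives the same grasp; the last joint's range is limited). The gripper opens to 85 mm and grips with 20 to 120 N. Pads are 22 mm wide; open, the fingers measure 114 mm over their backs; the gripper's body (76 mm by 85 mm) begins 54 mm behind the grasp point. The pads swing forward as they close: fully open they stand 13 mm farther back than shut.
Start: joints at [-1.31, 0.053, 1.613, -0, 1.476, -0.119], TCP at [0.232, -0.58, 0.242] pointing down, gripper open.
Joint ranges: [-3.01, 3.01], [-1.01, 2.22], [0.06, 2.58], [-1.02, 4.17], [0.09, 2.62], [-3.14, 3.14]. Speed limits (rad/s): [2.57, 2.57, 3.14, 3.14, 3.14, 3.14].

INTERFACE

Orientations are given as a unit quaternion [w, x, y, z].
In Python, from plant import readout, cams, workorder, manip gives the robot as it stands.
- The arm moves only by the tool play_rows, never from a script. Its arguments are lists of equal length, an entry for each row: "slide": the shift along the tool's x, y, z in cm, a list of three; "yaw": the turn about the tool's y in degrees; "grip": the closure, from -1 (fully open) to 1 (shut), so that 0 is half open. In form: {"slide": [[x, y, z], ...], "yaw": [yaw, ...], "grip": [grip, ...]}. A call has 1 to 12 rows; each row shifts and turns the commanded pose from where the row before left it, along the tool's axes as they then stand; what a row does not reach is not made up. A row lasts 1/10 s, in which the tool goes at most 50 mm and 8.59 degrees, less where a joint would pass 70% of its speed; a pose out of reach is approached as far as the arm can. A call with a gripper value outside its range is refused whole. The fingers move at their own pace and stop on an object; the grip force is fixed at half the most. Time passes only in rows, so rows that do not move let the fingers close. It gives the time, the measured TCP pose, the force and the opening at its end, in the units of the state.
- readout.state(): the state, without advancing time (a new reading comes with each control period).
- cams.grab_frame(name): name is "side" or "top" or "wrist"; returns a dict with "image" (384x512x3 uint8, red, green, blue), "mtx" (3x3 intrinsics, pixels), "R" (3x3) and "t" (3): a world point X has camera coordinates R X + t; the wrist camera has in their place "mount" (4x4, takes a point from camera to tool coordinates, whose origin is the TCP and whose axes are the tool frame's). Camera axes: x right, y down, z forward; pixel columns grow to the right and rows downward; lengths in m; the calibration is good to about 2 mm. A picture is of the moment at which its call begins: read the wrist's pose just before it. There is no depth.
- workorder.job_done(): hands the job in, once; it reports no verdict.
The state is a dict: "time": time; "joint_pos": joint angles; "joint_vel": joint speeds; "joint_efforts": joint torques, N m; "tool_pos": TCP position; "tool_rot": TCP orientation; "contact_force": force on the tool from outside, world axes, zero at the start; "ft_torque": the same for the moment, N m; "gripper_width": opening from 0.0 (shut) to 1.0 (fully open).
Only numpy, scipy, OpenCV 4.12 (cv2) and the standard library are available. Lean on these libraries where they do the work, as an engineer would, in place of code of your own. Each camera call takes 0.05 s, during which the arm holds its last target.

TASK

The steel axle pin of the blue idler roller is stuck in its aluminium bracket. Take the orange-handled drift punch from its black rest, put its tip into the open end of the bore (the side away from the pin's head) and push the pin right out, so that it drops into the grey catch tray; the roller stays in the bracket. Then lay the punch back in its rest the way it lay before, and let go.

Things in the scene. Friction and masses are not known exactly. Their poses are not given: they have to be found in the camera images.
- bore_mouth (a point): Open end of the bore in the near cheek of the fixed aluminium bracket: a 14 mm round hole; the point is on its axis in the cheek's outer face, 70 mm above the table. x points level into the bore, the driving direction; z is up. Along x: near cheek 14 mm, roller gap 32, far cheek 14 with the same bore. Cheeks 56 mm wide, tops 92 mm above the table, screws 96.
- bore_exit (a point): Centre of the bore in the outer face of the far cheek, 60 mm from bore_mouth along x, same axes. The pin's head sits against this face at the start. A spring plunger in this cheek grips the pin: it slides under a steady push of about 6 to 11 N until its plain end leaves this face, then it falls.
- pin_center (a point): Middle of the loose steel axle pin (60 g): shank 12 mm in diameter and 52 mm long, head 20 mm in diameter and 5 mm thick, 57 mm over all. x along the pin towards the head. At the start its plain end is 8 mm inside bore_mouth; it is out after 52 mm of travel, when the punch tip is 60 mm in from bore_mouth.
- roller_center (a point): Centre of the loose blue idler roller: 48 mm in diameter, 30 mm long, 18 mm bore, lying on two cradle rods between the cheeks, x along the bore. It stays there when the pin is gone.
- tray_floor (a point): Centre of the floor of the grey catch tray fixed behind the far cheek, 7 mm above the table; axes as bore_mouth. Tray 104 mm along x, 68 mm along y over its 4 mm walls, 24 mm high, open at the top.
- punch_grip (a point): Centre of the orange handle of the loose drift punch (about 200 g): a square bar 112 mm long, 20 x 20 mm in section. x along the punch towards the steel tip, z up at the start. The centre of mass is about 8 mm ahead of this point. At the start it lies level in the rest, its axis 50 mm above the table.
- punch_tip (a point): End of the punch's steel shank, 134 mm ahead of punch_grip along x. The shank is 8 mm in diameter and 78 mm long; its last 3 mm are 6 mm in diameter.
- rest_seat (a point): Middle of the fixed black rest, 50 mm above the table, where punch_grip lies when at rest; x as the punch's x there. Two posts 14 mm thick stand 41 mm before and behind this point (68 mm free between) on a base plate 8 mm high. The handle lies on them 40 mm above the table, between ears 13 mm high, 32 mm apart. A tall drawer cabinet stands right of it: keep clear.
Mind the look-alikes: they are no part of the job. Of the things shaped like the part that bears roller_center, the blue one is meant.

How it is judged:
By the outcome, as a careful person would: the job done as asked, in the order asked, and still so for the second after the job is handed in, with the robot touching nothing.
It also fails if it takes over 48 s, if anything falls off the work surface, if the arm or the gripper's body presses on something with over 40 N, if the wrist force passes 120 N, or if a joint passes its speed limit or range.

## Working session

There is one attempt and no reset: what is moved stays moved. The work goes in short steps, Python scripts to look and compute and a tool call to move; the robot and the scene stay as the last step left them, time stands still between calls to the robot, and variables do not carry over. Pictures are saved under pics/ and viewed, and the job is handed in when it is done.

Besides the shell and the picture viewer there is one more tool, called after "Emit:" by a JSON object that holds its "op" and its "data". play_rows: Moves the arm, as the interface text tells. Its arguments: {"type":"object","properties":{"slide":{"type":"array","items":{"type":"array","items":{"type":"number"}}},"yaw":{"type":"array","items":{"type":"number"}},"grip":{"type":"array","items":{"type":"number"}}},"required":["slide","yaw","grip"]}

```bash
mkdir -p pics; ls
python3 - <<'E'
from plant import readout,cams,manip
import cv2,numpy as np
s=readout.state()
for k,v in s.items(): print(k,np.round(v,4))
print(manip.finger_overhang)
for n in ["side","top","wrist"]:
    f=cams.grab_frame(n); cv2.imwrite(f"pics/{n}0.png",cv2.cvtColor(f["image"],cv2.COLOR_RGB2BGR))
    for k in f:
        if k!="image": print(n,k,np.round(f[k],4).tolist())
    np.savez(f"{n}0.npz",**{k:f[k] for k in f})
E
```

```text
pics
time 0.0
joint_pos [-1.31    0.0534  1.6143  0.      1.476  -0.119 ]
joint_vel [ 0.     -0.0004 -0.0009 -0.0013 -0.0003  0.0004]
joint_efforts [ 5.00000e-04 -3.93673e+01 -3.70183e+01 -0.00000e+00  7.00000e-03
 -0.00000e+00]
tool_pos [ 0.2315 -0.5799  0.241 ]
tool_rot [ 0.1334 -0.1335  0.6951 -0.6936]
contact_force [-0.213   0.2632 -0.4414]
ft_torque [-0.0172 -0.0478  0.0003]
gripper_width 1.0007
0.011
side mtx [[356.0279, 0.0, 252.6483], [0.0, 356.0279, 185.5986], [0.0, 0.0, 1.0]]
side R [[-0.8817, -0.4715, -0.0165], [-0.1998, 0.4049, -0.8923], [0.4274, -0.7834, -0.4512]]
side t [0.4058, 0.1917, 0.631]
top mtx [[469.8885, 0.0, 249.7459], [0.0, 469.8885, 188.4057], [0.0, 0.0, 1.0]]
top R [[0.006, -1.0, -0.001], [-0.9985, -0.0059, -0.054], [0.054, 0.0014, -0.9985]]
top t [-0.0533, 0.4933, 0.9142]
wrist mtx [[310.5813, 0.0, 258.406], [0.0, 310.5813, 190.0603], [0.0, 0.0, 1.0]]
wrist mount [[0.0, 0.9484, 0.3171, -0.0816], [0.0001, -0.3171, 0.9484, -0.1319], [1.0, 0.0, -0.0001, 0.0014], [0.0, 0.0, 0.0, 1.0]]
```

View pics/side0.png

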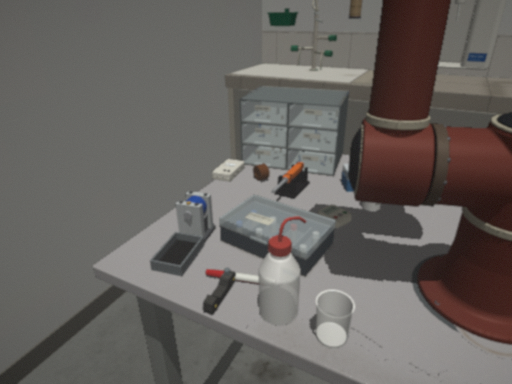

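View pics/top0.png

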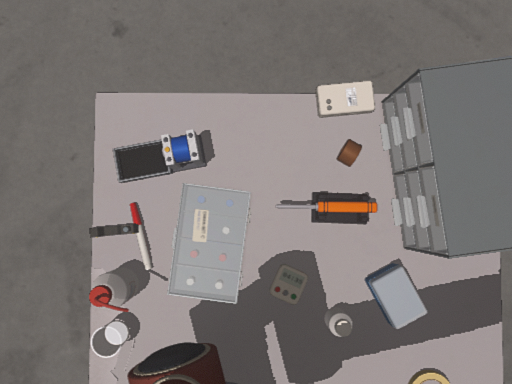

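View pics/wrist0.png

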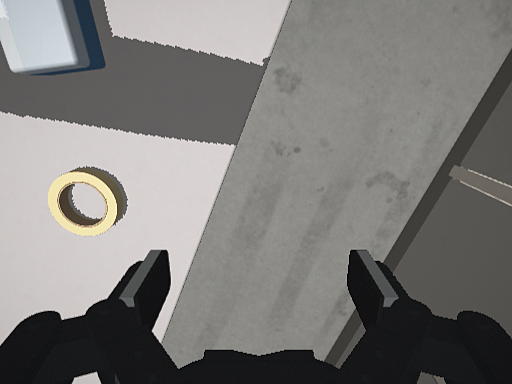

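Run:
```python
import cv2
t=cv2.imread("pics/top0.png"); s=cv2.imread("pics/side0.png")
cv2.imwrite("pics/tb.png",cv2.resize(t[115:195,100:220],None,fx=6,fy=6,interpolation=cv2.INTER_CUBIC))
cv2.imwrite("pics/tp.png",cv2.resize(t[175:240,268:388],None,fx=6,fy=6,interpolation=cv2.INTER_CUBIC))
cv2.imwrite("pics/sb.png",cv2.resize(s[150:280,145:325],None,fx=4,fy=4,interpolation=cv2.INTER_CUBIC))
```

```text
(no output)
```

View pics/tb.png

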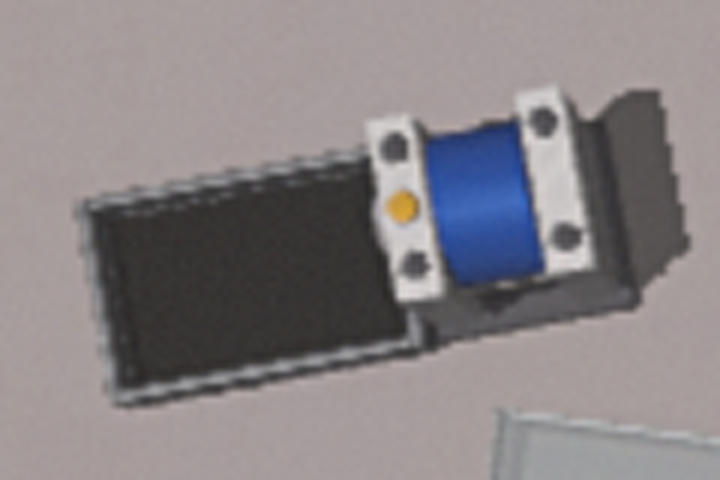

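View pics/tp.png

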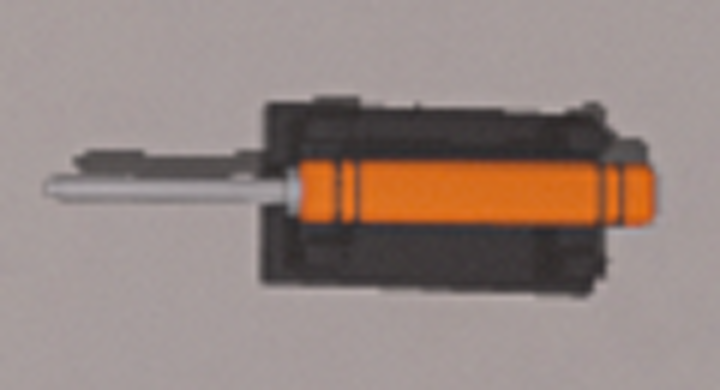

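View pics/sb.png

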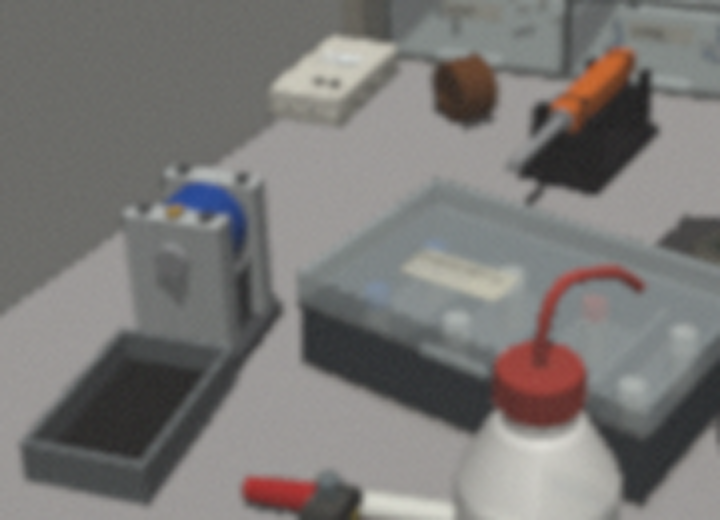

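```bash
cat > h.py <<'E'
import numpy as np,cv2
from scipy.spatial.transform import Rotation as Ro
def load(n): return dict(np.load(n))
def pose(f,st=None):
    if "R" in f: return f["R"],f["t"]
    q=np.array(st["tool_rot"]); Rt=Ro.from_quat(q[[1,2,3,0]]).as_matrix()
    M=f["mount"]; Rc=Rt@M[:3,:3]; c=Rt@M[:3,3]+np.array(st["tool_pos"])
    return Rc.T,-Rc.T@c
def onz(f,px,z,st=None):
    R,t=pose(f,st); d=R.T@np.linalg.solve(f["mtx"],[px[0],px[1],1]); c=-R.T@t
    return c+d*(z-c[2])/d[2]
def ray(f,px,st=None):
    R,t=pose(f,st); d=R.T@np.linalg.solve(f["mtx"],[px[0],px[1],1]); return -R.T@t,d/np.linalg.norm(d)
def tri(rays):
    A=sum(np.eye(3)-np.outer(d,d) for c,d in rays); b=sum((np.eye(3)-np.outer(d,d))@c for c,d in rays)
    X=np.linalg.solve(A,b); return X,[np.linalg.norm((np.eye(3)-np.outer(d,d))@(X-c))*1000 for c,d in rays]
def proj(f,X,st=None):
    R,t=pose(f,st); p=f["mtx"]@(R@np.array(X)+t); return p[:2]/p[2]
def uncrop(p,off,k): return [(p[0]+.5)/k-.5+off[0],(p[1]+.5)/k-.5+off[1]]
E
python3 - <<'E'
from h import *
from plant import readout
s=readout.state(); q=s["tool_rot"]; print(np.round(Ro.from_quat([q[1],q[2],q[3],q[0]]).as_matrix(),4))
t=load("top0.npz"); sd=load("side0.npz")
U=lambda p:uncrop(p,(100,115),6)
sc={k:onz(t,U(p),.096) for k,p in dict(n1=(543,122),n2=(567,237),f1=(395,146),f2=(416,263)).items()}
for k in sc: print(k,np.round(sc[k],4))
n=(sc['n1']+sc['n2'])/2; f=(sc['f1']+sc['f2'])/2; d=f-n; print("n",n,"f",f,"len",np.linalg.norm(d)); 
e=(sc['n1']-sc['n2'])+(sc['f1']-sc['f2']); print("yaw bore",np.degrees(np.arctan2(d[1],d[0])),np.degrees(np.arctan2(e[1],e[0])))
V=lambda p:uncrop(p,(268,175),6)
a=onz(t,V((300,191)),.06);b=onz(t,V((656,194)),.06);tip=onz(t,V((45,188)),.05)
print("handle front",a,"butt",b,np.linalg.norm(a-b),"mid",(a+b)/2,"tip",tip,"len",np.linalg.norm(tip-(a+b)/2))
d=tip-b;d2=a-b;print(np.degrees(np.arctan2(d[1],d[0])),np.degrees(np.arctan2(d2[1],d2[0])))
# checks of heights: side view
S=lambda p:uncrop(p,(145,150),4)
print("tip tri",tri([ray(t,V((45,188))),ray(sd,S((513,163)))]))
print("punch front tri",tri([ray(t,V((300,191))),ray(sd,S((568,115)))]))
print("near screws tri",tri([ray(t,U((543,122))),ray(sd,S((184,170)))]),tri([ray(t,U((567,237))),ray(sd,S((243,177)))]))
# cabinet
print("cab top-left corners",[onz(t,p,.25) for p in [(424,68),(437,255)]],[onz(t,p,.0) for p in [(384,108),(410,245)]])
E
```

```text
[[-9.287e-01 -4.000e-04  3.707e-01]
 [-3.707e-01  1.600e-03 -9.287e-01]
 [-2.000e-04 -1.000e+00 -1.600e-03]]
n1 [0.5854 0.058  0.096 ]
n2 [0.5506 0.0504 0.096 ]
f1 [0.5779 0.1026 0.096 ]
f2 [0.5425 0.0957 0.096 ]
n [0.56801213 0.05421293 0.096     ] f [0.56017459 0.09912611 0.096     ] len 0.04559189361568265
yaw bore 99.89868333728418 11.700974464774816
handle front [ 0.4581322  -0.17747948  0.06      ] butt [ 0.45786282 -0.2884013   0.06      ] 0.11092214837034926 mid [ 0.45799751 -0.23294039  0.06      ] tip [ 0.45876112 -0.09852779  0.05      ] len 0.13478624201696363
89.7289333360392 89.86085536198125
tip tri (array([ 0.45726626, -0.09897158,  0.05426697]), [np.float64(1.571415023099353), np.float64(1.5714150230992854)])
punch front tri (array([ 0.45601127, -0.17954001,  0.0525951 ]), [np.float64(2.454336469974698), np.float64(2.454336469974607)])
near screws tri (array([0.58514538, 0.0579035 , 0.09383129]), [np.float64(0.7515413420267554), np.float64(0.7515413420268389)]) (array([0.55036575, 0.05030854, 0.09399829]), [np.float64(0.5745417953156798), np.float64(0.5745417953157501)])
cab top-left corners [array([ 0.66197996, -0.30912825,  0.25      ]), array([ 0.38525655, -0.32419479,  0.25      ])] [array([ 0.65864333, -0.32057796,  0.        ]), array([ 0.38354688, -0.36967345,  0.        ])]
```

Emit:
{"op": "play_rows", "data": {"slide": [[-1.5, -0.6, -2.4], [-1.5, -0.6, -2.4], [-1.5, -0.6, -2.4], [-1.5, -0.6, -2.4], [-1.5, -0.6, -2.4], [-1.5, -0.6, -2.4], [-1.5, -0.6, -2.4], [-1.5, -0.6, -2.4], [-1.5, -0.6, -2.4], [-1.5, -0.6, -2.4]], "yaw": [0, 0, 0, 0, 0, 0, 0, 0, 0, 0], "grip": [-1, -1, -1, -1, -1, -1, -1, -1, -1, -1]}}

```text
time: 1.15
tool_pos: [0.282, -0.3007, 0.3022]
tool_rot: [0.133, -0.133, 0.695, -0.694]
contact_force: [0.6, 0.1, 0.6]
gripper_width: 1.003
```

Emit:
{"op": "play_rows", "data": {"slide": [[0, 0, 0], [0, 0, 0], [0, 0, 0], [0, 0, 0], [0, 0, 0], [0, 0, 0], [0, 0, 0], [0, 0, 0], [0, 0, 0]], "yaw": [-8, -8, -8, -8, -8, -8, -8, -8, -4], "grip": [-1, -1, -1, -1, -1, -1, -1, -1, -1]}}

```text
time: 2.05
tool_pos: [0.2819, -0.3018, 0.3019]
tool_rot: [0.5, -0.5, 0.5, -0.5]
contact_force: [-0.7, -0.6, 0.9]
gripper_width: 1.0
```

Emit:
{"op": "play_rows", "data": {"slide": [[-3.2, 0.2, 2.1], [-3.2, 0.2, 2.1], [-3.2, 0.2, 2.1], [-3.2, 0.2, 2.1], [-3.2, 0.2, 2.1], [-3.2, 0.2, 2.1], [-3.2, 0.2, 2.1], [-3.2, 0.2, 2.1], [-3.2, 0.2, 2.1], [-3.2, 0.2, 2.1], [-3.2, 0.2, 2.1], [-3.2, 0.2, 2.1]], "yaw": [0, 0, 0, 0, 0, 0, 0, 0, 0, 0, 0, 0], "grip": [-1, -1, -1, -1, -1, -1, -1, -1, -1, -1, -1, -1]}}

```text
time: 3.25
tool_pos: [0.5361, 0.0826, 0.2778]
tool_rot: [0.499, -0.499, 0.501, -0.501]
contact_force: [0.4, -0.1, 1.1]
gripper_width: 1.001
```

Emit:
{"op": "play_rows", "data": {"slide": [[0, 0, 0], [0, 0, 0]], "yaw": [0, 0], "grip": [-1, -1]}}

```text
time: 3.45
tool_pos: [0.5354, 0.0815, 0.2776]
tool_rot: [0.499, -0.5, 0.501, -0.5]
contact_force: [-0.9, -0.4, 0.3]
gripper_width: 0.995
```

```bash
cat > snap.py <<'E'
import sys,cv2,numpy as np
from plant import readout,cams
n,tag=sys.argv[1:3]
s=readout.state(); f=cams.grab_frame(n)
print(s["time"],np.round(s["tool_pos"],4),np.round(s["tool_rot"],4),np.round(s["joint_pos"],3),s["gripper_width"])
np.savez(tag+".npz",**f,tool_pos=s["tool_pos"],tool_rot=s["tool_rot"])
im=cv2.cvtColor(f["image"],cv2.COLOR_RGB2BGR)
if len(sys.argv)>3:
    x0,y0,x1,y1,k=map(int,sys.argv[3:]); im=cv2.resize(im[y0:y1,x0:x1],None,fx=k,fy=k,interpolation=cv2.INTER_CUBIC)
cv2.imwrite(f"pics/{tag}.png",im)
E
python3 snap.py wrist w1
```

```text
3.45 [0.5354 0.0815 0.2776] [ 0.4988 -0.4999  0.501  -0.5003] [ 0.014 -0.165  1.763 -0.     1.545  0.017] 0.9949104690249206
```

View pics/w1.png

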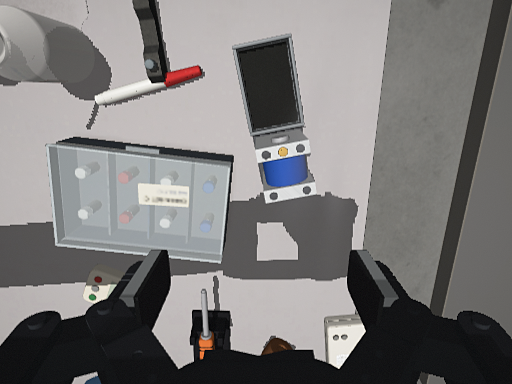

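Run:
```python
import cv2
t=cv2.imread("pics/w1.png")
cv2.imwrite("pics/w1b.png",cv2.resize(t[125:210,240:330],None,fx=7,fy=7,interpolation=cv2.INTER_CUBIC))
```

```text
(no output)
```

View pics/w1b.png

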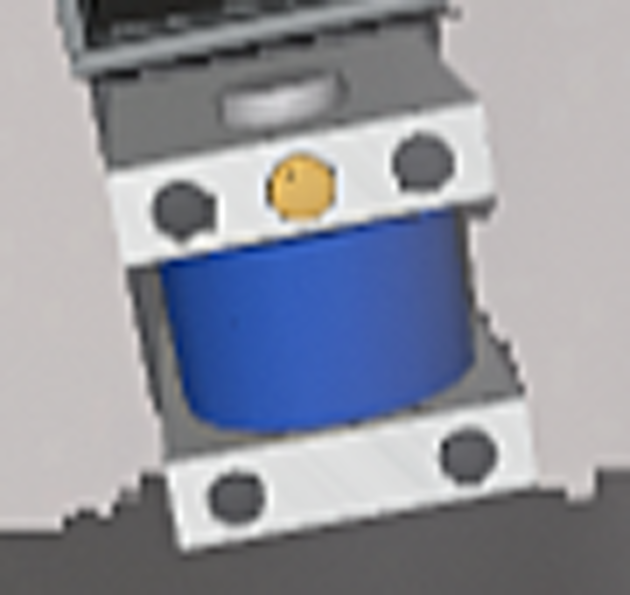

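Emit:
{"op": "play_rows", "data": {"slide": [[-1, 1.5, 0.5], [-1, 1.5, 0.5], [-1, 1.5, 0.5], [-1, 1.5, 0.5], [0, 0, 0], [0, 0, 0]], "yaw": [-3, -3, -3, -3, 0, 0], "grip": [-1, -1, -1, -1, -1, -1]}}

```text
time: 4.1
tool_pos: [0.5523, 0.1213, 0.2185]
tool_rot: [-0.548, 0.548, -0.447, 0.447]
contact_force: [0.3, -0.3, 0.3]
gripper_width: 1.005
```

```bash
python3 snap.py wrist w2
```

```text
4.1 [0.5523 0.1213 0.2185] [-0.548   0.5483 -0.4467  0.4467] [ 0.085 -0.073  1.778 -0.     1.437 -0.118] 1.0051596295663567
```

View pics/w2.png

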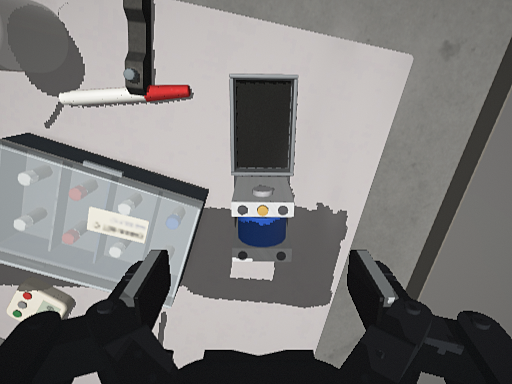

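Run:
```python
import cv2
t=cv2.imread("pics/w2.png")
cv2.imwrite("pics/w2b.png",cv2.resize(t[65:285,220:310],None,fx=7,fy=7,interpolation=cv2.INTER_CUBIC)[700:,:])
cv2.imwrite("pics/w2c.png",cv2.resize(t[65:185,220:310],None,fx=5,fy=5,interpolation=cv2.INTER_CUBIC))
```

```text
(no output)
```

View pics/w2b.png

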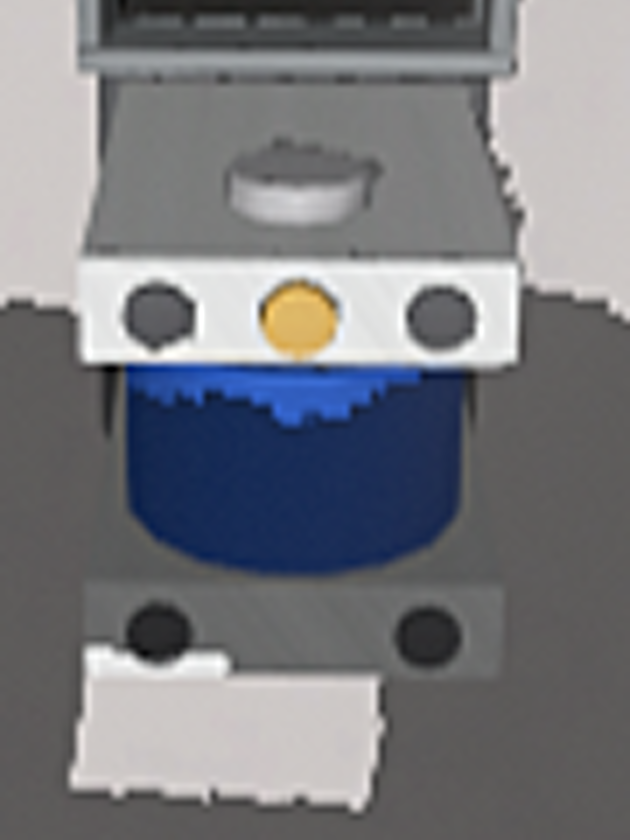

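View pics/w2c.png

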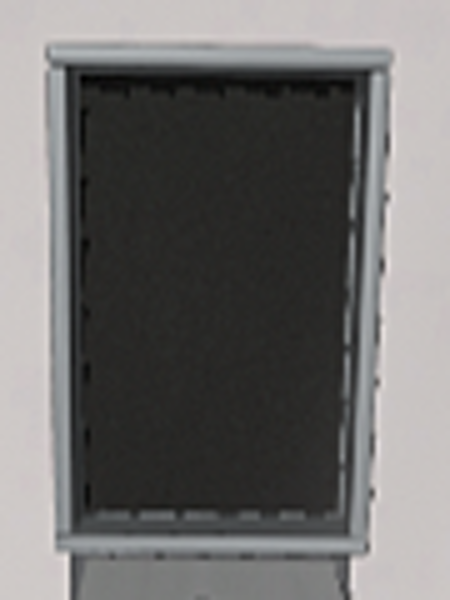

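Run:
```python
from h import *
w1=load("w1.npz");w2=load("w2.npz");t=load("top0.npz")
P1=dict(f2=(184,210),f1=(423,163),n2=(237,497),n1=(468,454))
P2=dict(f2=(158,315),f1=(441,317),n2=(158,632),n1=(428,636))
P0=dict(n1=(543,122),n2=(567,237),f1=(395,146),f2=(416,263))
X={};Z={}
for k in P1:
    r0=ray(t,uncrop(P0[k],(100,115),6));r1=ray(w1,uncrop(P1[k],(240,125),7),w1);r2=ray(w2,uncrop(P2[k],(220,165),7),w2)
    X[k],e=tri([r0,r1,r2]); print(k,np.round(X[k],4),np.round(e,2)," w only",np.round(tri([r1,r2])[0],4))
    Z[k]=onz(w2,uncrop(P2[k],(220,165),7),.096,w2); print("   onz w1,w2",np.round(onz(w1,uncrop(P1[k],(240,125),7),.096,w1),4),np.round(Z[k],4))
for X in (X,Z):
    n=(X['n1']+X['n2'])/2;f=(X['f1']+X['f2'])/2;d=f-n;e=X['n1']-X['n2']+X['f1']-X['f2']
    print(n,f,np.linalg.norm(d),np.degrees(np.arctan2(d[1],d[0])),90+np.degrees(np.arctan2(e[1],e[0])))
```

```text
f2 [0.543  0.0956 0.0956] [0.52 0.49 0.2 ]  w only [0.5433 0.0947 0.093 ]
   onz w1,w2 [0.5434 0.0953 0.096 ] [0.5431 0.0959 0.096 ]
f1 [0.5781 0.1025 0.0957] [0.19 0.35 0.26]  w only [0.5786 0.1016 0.0926]
   onz w1,w2 [0.5781 0.1022 0.096 ] [0.5781 0.1028 0.096 ]
n2 [0.5514 0.0504 0.0945] [0.61 0.43 0.25]  w only [0.5518 0.0497 0.0931]
   onz w1,w2 [0.5517 0.0507 0.096 ] [0.5515 0.0514 0.096 ]
n1 [0.5862 0.058  0.0962] [0.85 0.48 0.5 ]  w only [0.5871 0.0569 0.094 ]
   onz w1,w2 [0.5867 0.0576 0.096 ] [0.5867 0.0581 0.096 ]
[0.56882341 0.05420245 0.0953565 ] [0.5605416  0.09903471 0.0956637 ] 0.04559182140908899 100.46618814346301 101.6788793022026
[0.56914466 0.05472445 0.096     ] [0.56063193 0.09937431 0.096     ] 0.04545411865223842 100.79419715235791 100.9727981276265
```

Emit:
{"op": "play_rows", "data": {"slide": [[0, 0, 0], [0, 0, 0], [3.5, 0, -0.9], [3.5, 0, -0.9], [3.5, 0, -0.9], [3.5, 0, -0.9], [3.5, 0, -0.9], [3.5, 0, -1.0], [3.5, 0, -1.0], [3.5, 0, -1.0], [3.5, 0, -1.0], [3.0, 0, -0.9]], "yaw": [6, 6, 0, 0, 0, 0, 0, 0, 0, 0, 0, 0], "grip": [-1, -1, -1, -1, -1, -1, -1, -1, -1, -1, -1, -1]}}

```text
time: 5.35
tool_pos: [0.4564, -0.2249, 0.2202]
tool_rot: [-0.498, 0.498, -0.501, 0.503]
contact_force: [0.8, -0.4, 0.8]
gripper_width: 0.999
```

Emit:
{"op": "play_rows", "data": {"slide": [[0, 0, 0], [0, 0, 0], [0, 0, 0]], "yaw": [0, 0, 0], "grip": [-1, -1, -1]}}

```text
time: 5.65
tool_pos: [0.4573, -0.222, 0.219]
tool_rot: [-0.499, 0.499, -0.501, 0.501]
contact_force: [0.2, -0.3, -0.4]
gripper_width: 1.0
```

```bash
python3 snap.py wrist w3
```

```text
5.65 [ 0.4573 -0.222   0.219 ] [-0.4991  0.4988 -0.5007  0.5014] [-0.599 -0.217  1.906  0.     1.452 -0.594] 1.0000761138451755
```

View pics/w3.png

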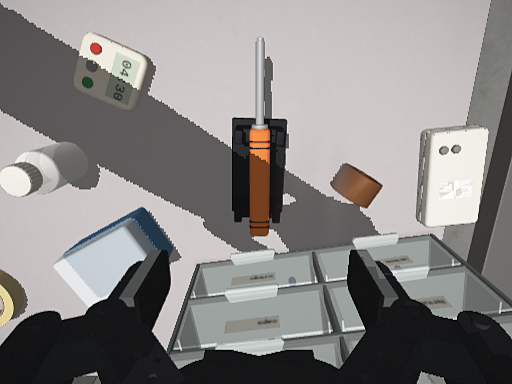

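Run:
```python
import cv2
t=cv2.imread("pics/w3.png")
cv2.imwrite("pics/w3a.png",cv2.resize(t[110:245,215:305],None,fx=6,fy=6,interpolation=cv2.INTER_CUBIC)[:600])
cv2.imwrite("pics/w3b.png",cv2.resize(t[30:150,225:305],None,fx=5,fy=5,interpolation=cv2.INTER_CUBIC))
cv2.imwrite("pics/w3c.png",cv2.resize(t[195:245,215:305],None,fx=8,fy=8,interpolation=cv2.INTER_CUBIC)[:600])
```

```text
(no output)
```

View pics/w3a.png

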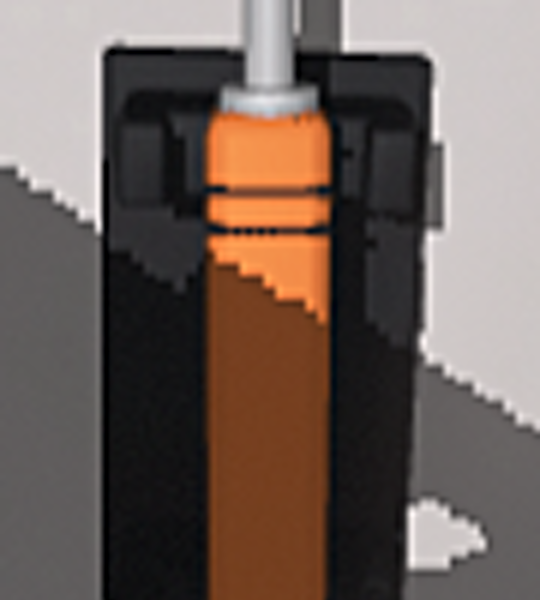

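View pics/w3b.png

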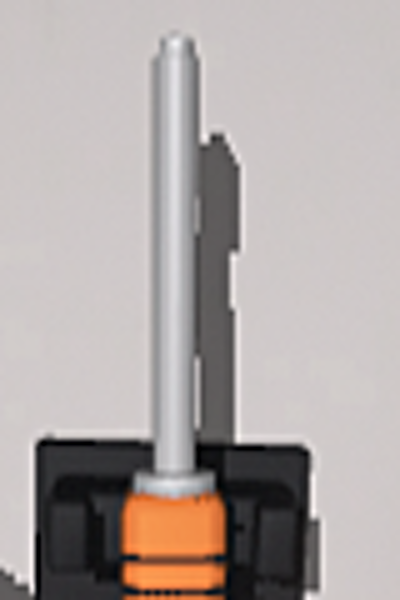

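View pics/w3c.png

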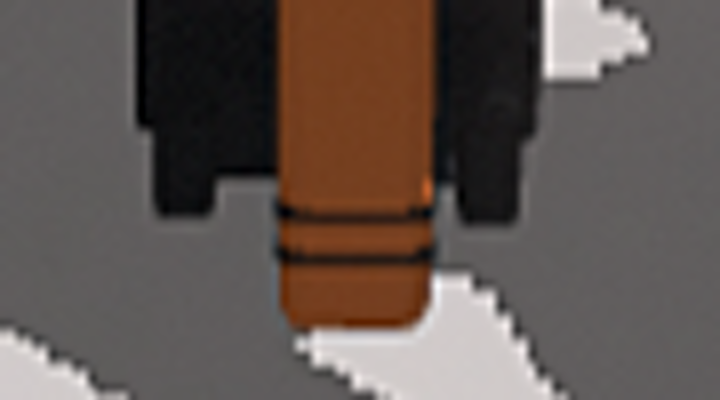

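Run:
```python
from h import *
w=load("w3.npz");t=load("top0.npz")
A=uncrop((269,117),(215,110),6);T=uncrop((176,38),(225,30),5);B=uncrop((355,328),(215,195),8)
a,b=onz(w,A,.06,w),onz(w,B,.06,w);tp=onz(w,T,.05,w)
print(a,b,np.linalg.norm(a-b),(a+b)/2,tp)
V=lambda p:uncrop(p,(268,175),6)
for n,p,q in (("tip",T,(45,188)),("front",A,(300,191)),("butt",B,(656,194))):
    X,e=tri([ray(w,p,w),ray(t,V(q))]);print(n,np.round(X,4),np.round(e,2))
d=tp-b;print(np.degrees(np.arctan2(d[1],d[0])))
q=w["tool_rot"];R=Ro.from_quat([q[1],q[2],q[3],q[0]]).as_matrix();print(np.degrees(np.arctan2(R[1,0],R[0,0])))
```

```text
[ 0.45916068 -0.17944982  0.06      ] [ 0.45831164 -0.28886295  0.06      ] 0.10941642279275134 [ 0.45873616 -0.23415638  0.06      ] [ 0.45978436 -0.10098934  0.05      ]
tip [ 0.4594 -0.0992  0.0366] [0.43 0.43]
front [ 0.4597 -0.1936 -0.0508] [0.32 0.32]
butt [ 0.4581 -0.2879  0.0618] [0.24 0.24]
89.55087480162884
-90.24312333991885
```

Emit:
{"op": "play_rows", "data": {"slide": [[0.1, 2, 0.05], [0.1, 2, 0.05], [0.1, 2, 0.05], [0.1, 2, 0], [0, 2, 0], [0, 2, 0], [0, 2, 0], [0, 1, 0], [0, 0, 0], [0, 0, 0], [0, 0, 0]], "yaw": [0.2, 0, 0, 0, 0, 0, 0, 0, 0, 0, 0], "grip": [-1, -1, -1, -1, -1, -1, -1, -1, -1, -1, -1]}}

```text
time: 6.8
tool_pos: [0.4596, -0.2267, 0.0697]
tool_rot: [-0.498, 0.498, -0.501, 0.503]
contact_force: [-0.1, -0.3, -0.4]
gripper_width: 0.997
```

```bash
python3 snap.py wrist w4; python3 snap.py side s4 230 130 350 220 6
```

```text
6.8 [ 0.4596 -0.2267  0.0697] [-0.4983  0.498  -0.501   0.5027] [-0.604 -0.042  2.013  0.     1.168 -0.596] 0.9965415970947494
6.85 [ 0.4595 -0.2268  0.0697] [-0.4983  0.498  -0.501   0.5027] [-0.604 -0.042  2.013  0.     1.168 -0.596] 1.0011946278030963
```

View pics/w4.png

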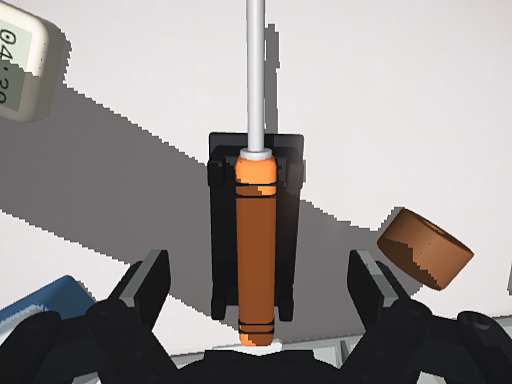

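View pics/s4.png

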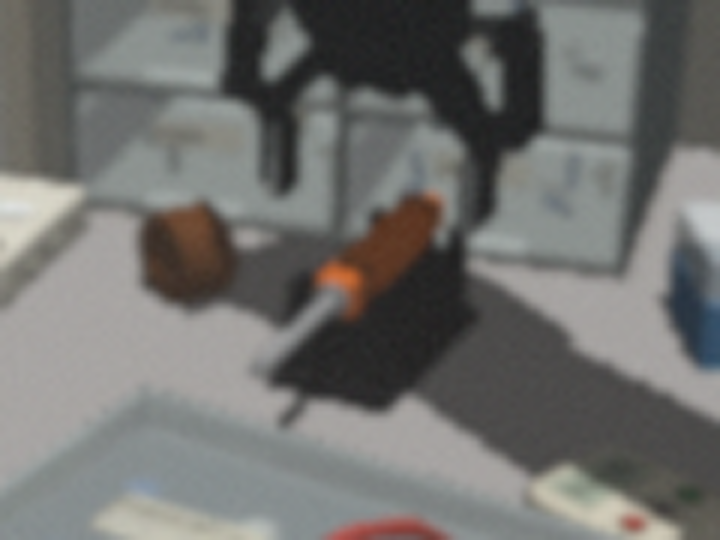

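Emit:
{"op": "play_rows", "data": {"slide": [[0, 1, 0], [0, 1, 0], [0, 0.8, 0], [0, 0, 0], [0, 0, 0], [0, 0, 0], [0, 0, 0], [0, 0, 0], [0, 0, 0], [0, 0, 0], [0, 0, 0], [0, 0, 0]], "yaw": [0, 0, 0, 0, 0, 0, 0, 0, 0, 0, 0, 0], "grip": [-1, -1, -1, -1, 0, 0.3, 1, 1, 1, 1, 1, 1]}}

```text
time: 8.1
tool_pos: [0.459, -0.2266, 0.0408]
tool_rot: [-0.498, 0.498, -0.502, 0.502]
contact_force: [-0.4, -0.4, 4.6]
gripper_width: 0.222
```

Emit:
{"op": "play_rows", "data": {"slide": [[0, 0, 0], [0, 0, 0], [0, 0, 0], [0, 0, 0]], "yaw": [0, 0, 0, 0], "grip": [1, 1, 1, 1]}}

```text
time: 8.5
tool_pos: [0.459, -0.2266, 0.0408]
tool_rot: [-0.498, 0.498, -0.502, 0.502]
contact_force: [0.3, 0.9, 4.7]
gripper_width: 0.225
```

```bash
python3 snap.py wrist w5;python3 snap.py side s5 230 130 350 220 6; python3 -c "
from plant import readout;s=readout.state();print(s['contact_force'],s['ft_torque'])"
```

```text
8.5 [ 0.459  -0.2266  0.0408] [-0.4981  0.498  -0.5016  0.5022] [-0.604  0.003  2.025  0.     1.113 -0.596] 0.22456267561312737
8.55 [ 0.459  -0.2266  0.0408] [-0.4981  0.498  -0.5016  0.5022] [-0.604  0.003  2.025 -0.     1.113 -0.596] 0.2253242477357774
[ 0.27949204 -0.61450923  5.15636143] [ 0.03875013  0.03777859 -0.06067206]
```

View pics/w5.png

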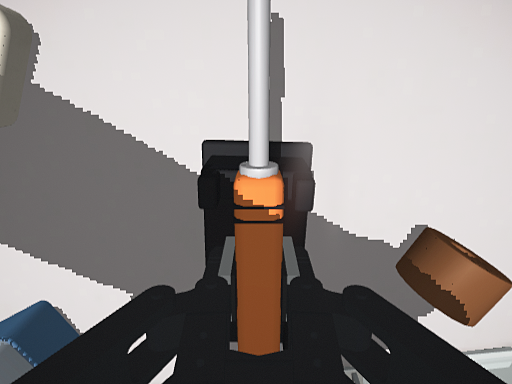

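View pics/s5.png

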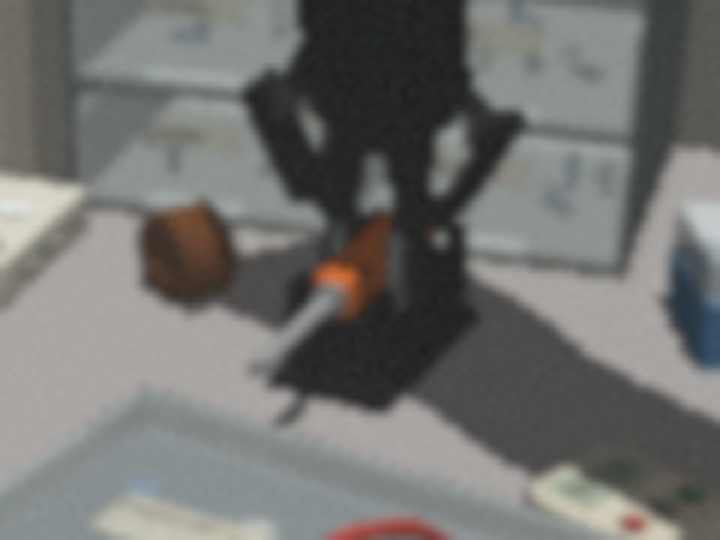

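Run:
```python
from h import *
t=load("top0.npz")
for p in [(349,152),(338,160),(360,143),(320,95),(375,110)]: print(p,np.round(onz(t,p,.03),3))
```

```text
(349, 152) [ 0.565 -0.243  0.03 ]
(338, 160) [ 0.549 -0.222  0.03 ]
(360, 143) [ 0.583 -0.265  0.03 ]
(320, 95) [ 0.677 -0.187  0.03 ]
(375, 110) [ 0.648 -0.294  0.03 ]
```

Emit:
{"op": "play_rows", "data": {"slide": [[0, -0.3, 0], [0, -0.7, 0], [0, -1, 0], [0, -1.5, 0], [0, -1.5, 0], [0, -1.5, 0], [0, -1.5, 0], [0, 0, 0], [0, 0, 0]], "yaw": [0, 0, 0, 0, 0, 0, 0, 0, 0], "grip": [1, 1, 1, 1, 1, 1, 1, 1, 1]}}

```text
time: 9.5
tool_pos: [0.4588, -0.2265, 0.1209]
tool_rot: [-0.498, 0.498, -0.501, 0.502]
contact_force: [-0.0, 0.4, -2.5]
gripper_width: 0.221
```

```bash
python3 snap.py wrist w6; python3 snap.py top t6; python3 snap.py side s6
```

```text
9.5 [ 0.4588 -0.2265  0.1209] [-0.4982  0.498  -0.5015  0.5023] [-0.604 -0.113  1.985 -0.     1.269 -0.596] 0.2212033407482577
9.55 [ 0.4584 -0.2261  0.12  ] [ 0.498  -0.4981  0.5021 -0.5017] [-0.604 -0.112  1.986 -0.     1.269 -0.596] 0.22271630573800366
9.6 [ 0.4581 -0.2259  0.1194] [ 0.498  -0.4982  0.5025 -0.5014] [-0.604 -0.112  1.986 -0.     1.269 -0.596] 0.22624917838730468
```

View pics/w6.png

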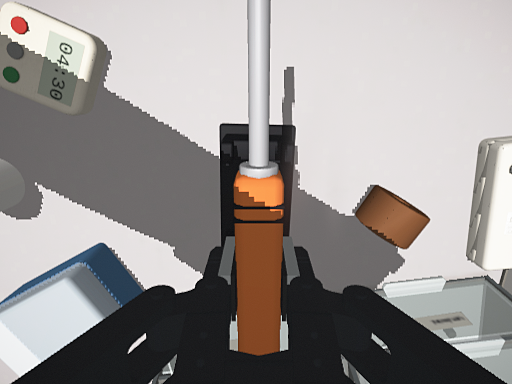

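View pics/s6.png

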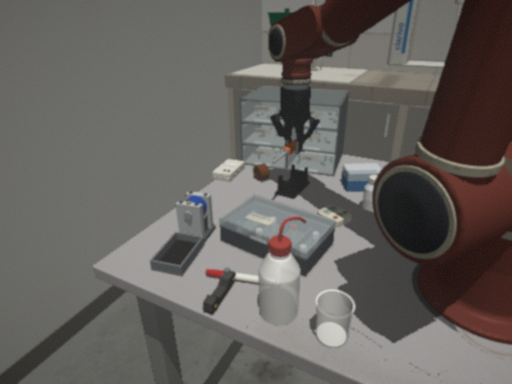

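View pics/t6.png

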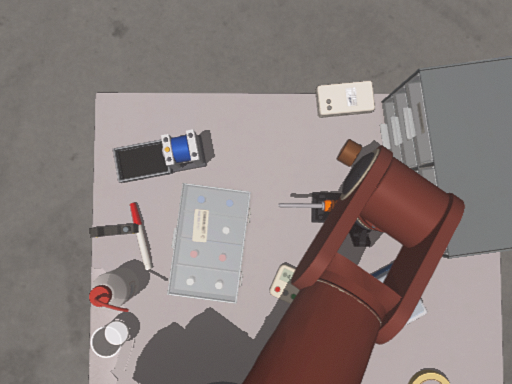

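Emit:
{"op": "play_rows", "data": {"slide": [[-0.8, 0, 0.9], [-1.6, 0, 1.7], [-1.6, 0, 1.7], [-1.6, 0, 1.7], [-1.6, 0, 1.7], [-1.6, 0, 1.7], [-1.6, 0, 1.7], [-1.6, 0, 1.7], [-1.0, 0, 1.1], [0, 0, 0], [0, 0, 0]], "yaw": [0, 0, -2, -2, -2, -2, -2, -1.3, 0, 0, 0], "grip": [1, 1, 1, 1, 1, 1, 1, 1, 1, 1, 1]}}

```text
time: 10.75
tool_pos: [0.5874, -0.0868, 0.1198]
tool_rot: [-0.545, 0.545, -0.451, 0.45]
contact_force: [-0.8, -0.1, -1.8]
gripper_width: 0.228
```

```bash
cat > where.py <<'E'
from h import *
from plant import readout
mouth=np.array([.5705,.0473,.070]); yaw=np.radians(100.9); L=.127; DZ=.0092
d=np.array([np.cos(yaw),np.sin(yaw),0]); n=np.array([-d[1],d[0],0])
s=readout.state(); q=s["tool_rot"]; R=Ro.from_quat([q[1],q[2],q[3],q[0]]).as_matrix()
p=-R[:,0]; tip=np.array(s["tool_pos"])+p*L+[0,0,DZ]
e=tip-mouth
print("t",round(s["time"],2),"tcp",np.round(s["tool_pos"],4),"punch yaw",round(np.degrees(np.arctan2(p[1],p[0])),2),"pitch",round(np.degrees(np.arcsin(p[2])),2))
print("tip along d,left,up mm",np.round([e@d*1000,e@n*1000,e[2]*1000],2),"F",np.round(s["contact_force"],1),"T",np.round(s["ft_torque"],2),"w",round(s["gripper_width"],3))
print("shift to mouth in tool axes cm",np.round(R.T@(-e)*100,2))
E
python3 where.py
```

```text
t 10.75 tcp [ 0.5874 -0.0868  0.1198] punch yaw 100.88 pitch 0.0
tip along d,left,up mm [-7.87  8.77 59.  ] F [-0.8 -0.1 -1.8] T [ 0.02 -0.01  0.05] w 0.228
shift to mouth in tool axes cm [-0.79  5.9   0.88]
```

Emit:
{"op": "play_rows", "data": {"slide": [[0.6, 0, 0.3], [0.6, 0, 0.3], [0.5, 0.6, 0.3], [0, 1.2, 0], [0, 1.4, 0], [0, 1.4, 0], [0, 1.0, 0], [0, 0.3, 0], [0, 0, 0], [0, 0, 0], [0, 0, 0]], "yaw": [0, 0, 0, 0, 0, 0, 0, 0, 0, 0, 0], "grip": [1, 1, 1, 1, 1, 1, 1, 1, 1, 1, 1]}}

```text
time: 11.85
tool_pos: [0.6003, -0.1021, 0.0623]
tool_rot: [0.545, -0.545, 0.45, -0.451]
contact_force: [0.6, -0.1, -3.0]
gripper_width: 0.222
```

```bash
python3 where.py; python3 snap.py top t7 130 110 310 230 4; python3 snap.py side s7 150 130 310 250 4; python3 snap.py wrist w7
```

```text
t 11.85 tcp [ 0.6003 -0.1021  0.0623] punch yaw 100.87 pitch -0.05
tip along d,left,up mm [-25.38  -1.12   1.39] F [ 0.6 -0.1 -3. ] T [-0.03  0.06 -0.01] w 0.222
shift to mouth in tool axes cm [-2.54  0.14 -0.11]
11.85 [ 0.6003 -0.1021  0.0623] [ 0.5453 -0.5449  0.4498 -0.451 ] [-0.291  0.188  1.784 -0.     1.168 -0.48 ] 0.22195259597831407
11.9 [ 0.6003 -0.1021  0.0623] [ 0.5453 -0.5449  0.4499 -0.451 ] [-0.291  0.188  1.784  0.     1.168 -0.48 ] 0.22834706726083376
11.95 [ 0.6002 -0.1021  0.0622] [ 0.5453 -0.5449  0.4499 -0.4509] [-0.291  0.188  1.784  0.     1.168 -0.48 ] 0.21923196641292744
```

View pics/t7.png

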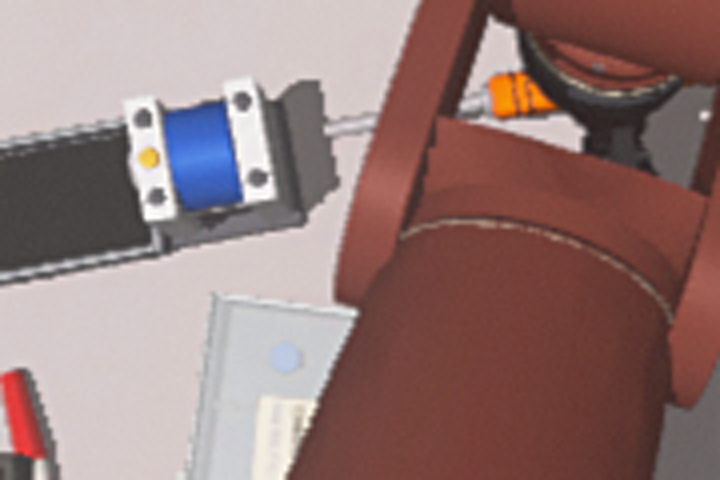

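View pics/s7.png

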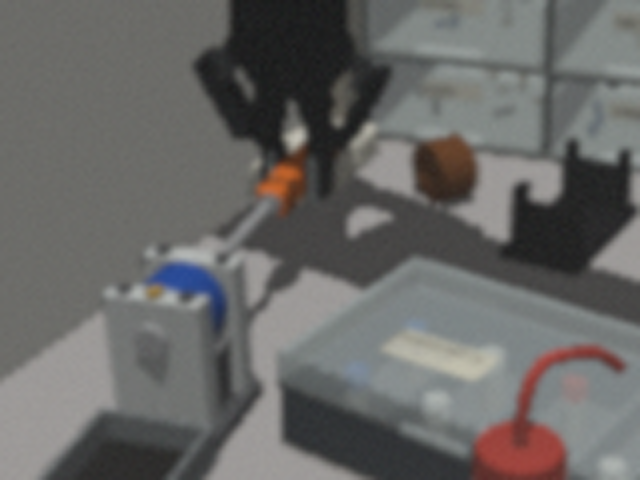

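View pics/w7.png

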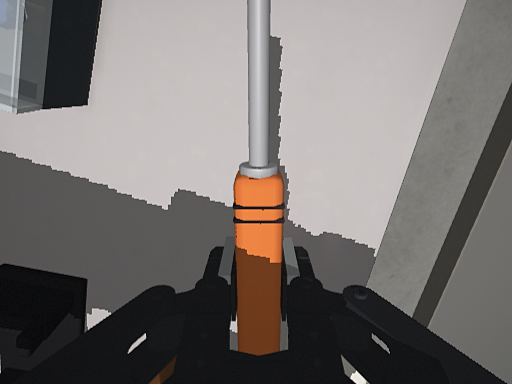

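Run:
```python
from h import *
t=load("t7.npz");U=lambda p:uncrop(p,(130,110),4)
m=np.array([.5705,.0473,.07]);y=np.radians(100.9);d=np.array([np.cos(y),np.sin(y),0]);n=np.array([-d[1],d[0],0])
for nm,p,z in (("tip",(325,128),.0714),("sh",(372,119.5),.0714),("collar",(487,102),.0714),("orange",(497,100),.0714)):
    X=onz(t,U(p),z);e=X-m;print(nm,np.round(X,4),"along",e@d*1e3,"left",e@n*1e3)
for k,p in dict(n1=(243,101),n2=(259,176),f1=(143,119),f2=(157,196)).items():
    X=onz(t,U(p),.096);e=X-m;print(k,np.round(X,4),"along",e@d*1e3,"left",e@n*1e3)
```

```text
tip [0.5772 0.0224 0.0714] along -25.716416740782854 left -1.8800947077358743
sh [0.5813 0.0006 0.0714] along -47.92164680851621 left -1.788239329720351
collar [ 0.5898 -0.0529  0.0714] along -102.01112091478915 left -0.0429840625573125
orange [ 0.5908 -0.0575  0.0714] along -106.7580032963417 left -0.11161844202390783
n1 [0.5855 0.0575 0.096 ] along 7.200158107599757 left -16.661123067368045
n2 [0.5514 0.0499 0.096 ] along 6.120253062930236 left 18.23251156057006
f1 [0.577  0.1026 0.096 ] along 53.09013394899106 left -16.880381275455946
f2 [0.5421 0.0958 0.096 ] along 52.95573360091865 left 18.724888770398195
```

Emit:
{"op": "play_rows", "data": {"slide": [[0, 0.14, -0.27], [0, 0, 0], [-0.6, 0, 0], [-0.6, 0, 0], [-0.6, 0, 0], [-0.2, 0, 0], [0, 0, 0], [0, 0, 0]], "yaw": [0, 0, 0, 0, 0, 0, 0, 0], "grip": [1, 1, 1, 1, 1, 1, 1, 1]}}

```text
time: 12.8
tool_pos: [0.5933, -0.0828, 0.06]
tool_rot: [-0.545, 0.545, -0.45, 0.45]
contact_force: [0.3, -0.4, -2.1]
gripper_width: 0.228
```

```bash
python3 where.py; python3 snap.py top t8 150 110 270 200 6; python3 snap.py side s8 170 150 270 230 7
```

```text
t 12.8 tcp [ 0.5933 -0.0828  0.06  ] punch yaw 100.88 pitch -0.01
tip along d,left,up mm [-5.04  2.17 -0.86] F [ 0.3 -0.4 -2.1] T [ 0.01  0.04 -0.05] w 0.228
shift to mouth in tool axes cm [-0.5  -0.09  0.22]
12.8 [ 0.5933 -0.0828  0.06  ] [-0.5451  0.5451 -0.4503  0.4504] [-0.263  0.171  1.808 -0.     1.163 -0.453] 0.22761621948934757
12.85 [ 0.5933 -0.0829  0.06  ] [ 0.5451 -0.5451  0.4503 -0.4505] [-0.263  0.171  1.808 -0.     1.163 -0.453] 0.22498838970011756
```

View pics/t8.png

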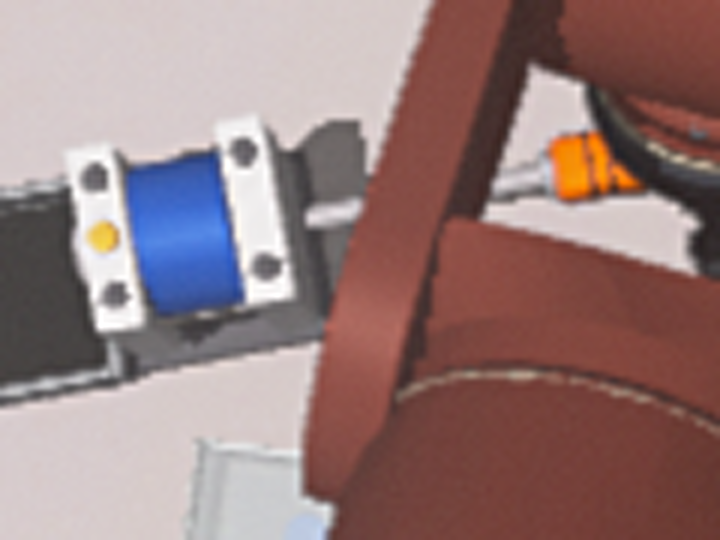

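View pics/s8.png

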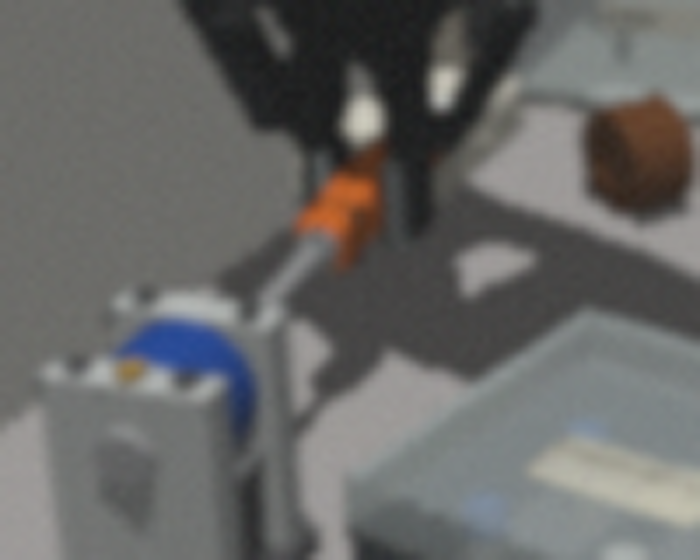

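Run:
```python
from h import *
t=load("t8.npz");U=lambda p:uncrop(p,(150,110),6)
m=np.array([.5705,.0473,.07]);y=np.radians(100.9);d=np.array([np.cos(y),np.sin(y),0]);n=np.array([-d[1],d[0],0])
for nm,p,z in (("tip",(307,216),.0695),("sh",(352,210),.0695),("sh2",(510,182),.0695),("orange",(556,171),.0695)):
    X=onz(t,U(p),z);e=X-m;print(nm,np.round(X,4),"along",e@d*1e3,"left",e@n*1e3)
for k,p in dict(n1=(244,152),n2=(266,266),f1=(95,178),f2=(115,294)).items():
    X=onz(t,U(p),.096);e=X-m;print(k,np.round(X,4),"along",e@d*1e3,"left",e@n*1e3)
```

```text
tip [0.57   0.0414 0.0695] along -5.735367667651424 left 1.649748724769347
sh [0.5719 0.0274 0.0695] along -19.810516704110647 left 2.3668266570714778
sh2 [ 0.581  -0.0216  0.0695] along -69.64568588611642 left 2.7521700082195015
orange [ 0.5845 -0.0359  0.0695] along -84.32625191047775 left 1.9877310136639437
n1 [0.5854 0.0577 0.096 ] along 7.435879532922904 left -16.627829690733265
n2 [0.5509 0.0507 0.096 ] along 7.027278466386009 left 18.601833733356724
f1 [0.5773 0.1026 0.096 ] along 52.97652600320383 left -17.09075173642032
f2 [0.5422 0.096  0.096 ] along 53.16431873356016 left 18.609151796957764
```

Emit:
{"op": "play_rows", "data": {"slide": [[0, -0.07, 0.08], [0, 0, 0], [-0.2, 0, 0], [-0.3, 0, 0], [-0.3, 0, 0], [-0.2, 0, 0], [0, 0, 0], [0, 0, 0]], "yaw": [0, 0, 0, 0, 0, 0, 0, 0], "grip": [1, 1, 1, 1, 1, 1, 1, 1]}}

```text
time: 13.7
tool_pos: [0.5921, -0.0728, 0.0606]
tool_rot: [-0.545, 0.545, -0.45, 0.45]
contact_force: [-0.6, 0.2, -1.5]
gripper_width: 0.233
```

```bash
python3 where.py; python3 snap.py top t9 150 110 270 200 6
```

```text
t 13.7 tcp [ 0.5921 -0.0728  0.0606] punch yaw 100.88 pitch -0.0
tip along d,left,up mm [ 5.    1.43 -0.2 ] F [-0.6  0.2 -1.5] T [ 0.04  0.01 -0.03] w 0.233
shift to mouth in tool axes cm [ 0.5  -0.02  0.14]
13.7 [ 0.5921 -0.0728  0.0606] [-0.5451  0.5451 -0.4503  0.4504] [-0.247  0.165  1.814 -0.     1.163 -0.437] 0.23291544674334808
```

View pics/t9.png

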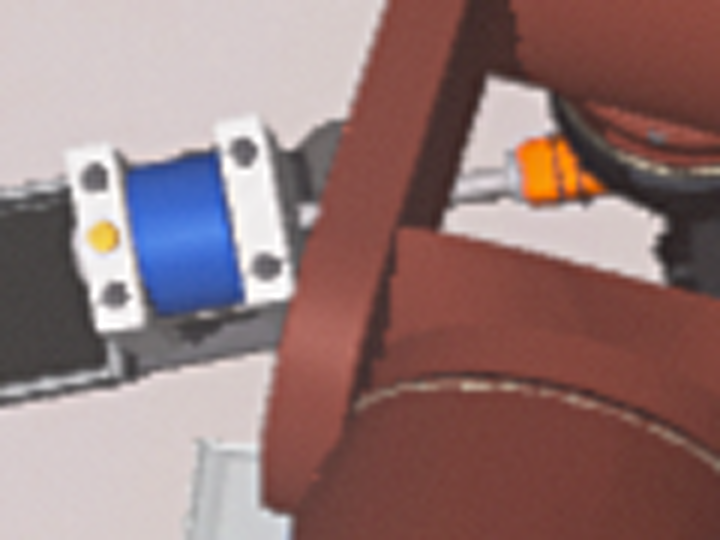

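Emit:
{"op": "play_rows", "data": {"slide": [[-0.2, 0, 0], [-0.2, 0, 0], [-0.2, 0, 0], [-0.2, 0, 0], [-0.2, 0, 0], [0, 0, 0], [0, 0, 0]], "yaw": [0, 0, 0, 0, 0, 0, 0], "grip": [1, 1, 1, 1, 1, 1, 1]}}

```text
time: 14.45
tool_pos: [0.5911, -0.0649, 0.0614]
tool_rot: [-0.545, 0.546, -0.449, 0.452]
contact_force: [1.2, -6.8, -1.6]
gripper_width: 0.224
```

```bash
python3 where.py; python3 snap.py side s10 145 160 255 280 5
```

```text
t 14.45 tcp [ 0.5911 -0.0649  0.0614] punch yaw 100.87 pitch -0.25
tip along d,left,up mm [12.9   0.92  0.04] F [ 1.2 -6.8 -1.6] T [-0.98 -0.16  0.07] w 0.224
shift to mouth in tool axes cm [1.29 0.01 0.09]
14.45 [ 0.5911 -0.0649  0.0614] [-0.5445  0.5457 -0.4489  0.4519] [-0.233  0.158  1.82  -0.004  1.161 -0.421] 0.22429065152058833
```

View pics/s10.png

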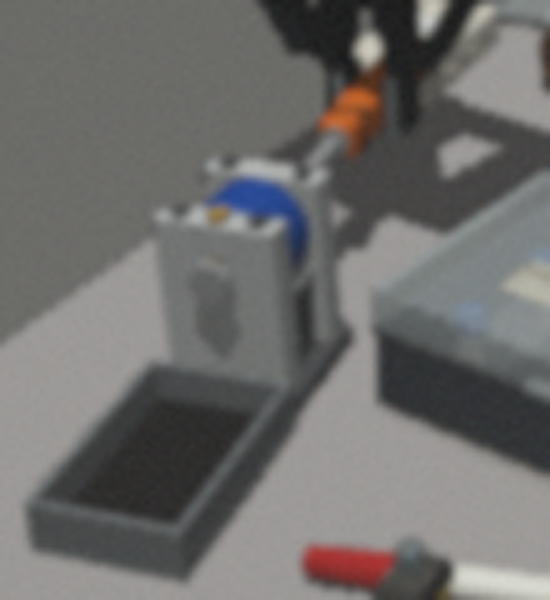

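Emit:
{"op": "play_rows", "data": {"slide": [[-0.2, 0, 0], [-0.2, 0, 0], [-0.2, 0, 0], [-0.2, 0, 0], [-0.2, 0, 0], [-0.2, 0, 0], [-0.2, 0, 0], [-0.2, 0, 0], [-0.2, 0, 0], [-0.2, 0, 0], [0, 0, 0]], "yaw": [0, 0, 0, 0, 0, 0, 0, 0, 0, 0, 0], "grip": [1, 1, 1, 1, 1, 1, 1, 1, 1, 1, 1]}}

```text
time: 15.6
tool_pos: [0.5873, -0.0453, 0.0613]
tool_rot: [-0.544, 0.546, -0.449, 0.452]
contact_force: [1.1, -6.5, -1.0]
gripper_width: 0.222
```

```bash
python3 where.py; python3 snap.py side s11 145 160 255 280 5; python3 snap.py wrist w11
```

```text
t 15.6 tcp [ 0.5873 -0.0453  0.0613] punch yaw 100.88 pitch -0.26
tip along d,left,up mm [32.86  0.98 -0.04] F [ 1.1 -6.5 -1. ] T [-1.01 -0.2   0.07] w 0.222
shift to mouth in tool axes cm [3.29 0.01 0.1 ]
15.6 [ 0.5873 -0.0453  0.0613] [-0.5445  0.5458 -0.4488  0.4519] [-0.202  0.146  1.833 -0.004  1.159 -0.39 ] 0.22180104192653072
15.65 [ 0.5873 -0.0453  0.0613] [-0.5445  0.5457 -0.4489  0.4519] [-0.202  0.146  1.833 -0.004  1.16  -0.39 ] 0.22562447947653513
```

View pics/s11.png

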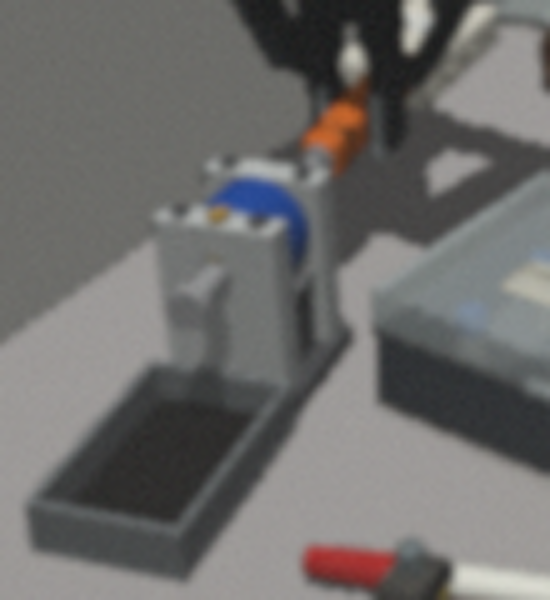

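View pics/w11.png

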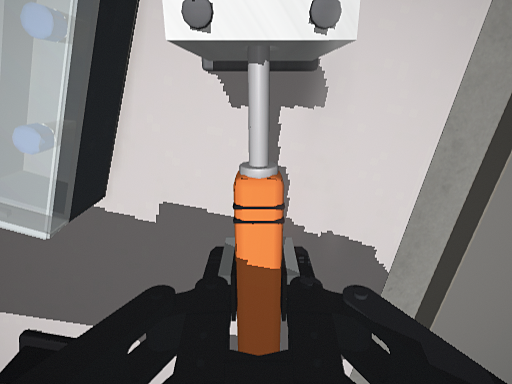

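Emit:
{"op": "play_rows", "data": {"slide": [[-0.2, 0, 0], [-0.2, 0, 0], [-0.2, 0, 0], [-0.2, 0, 0], [-0.2, 0, 0], [-0.2, 0, 0], [-0.2, 0, 0], [-0.2, 0, 0], [-0.2, 0, 0], [-0.2, 0, 0], [-0.2, 0, 0], [0, 0, 0]], "yaw": [0, 0, 0, 0, 0, 0, 0, 0, 0, 0, 0, 0], "grip": [1, 1, 1, 1, 1, 1, 1, 1, 1, 1, 1, 1]}}

```text
time: 16.9
tool_pos: [0.5827, -0.0235, 0.0611]
tool_rot: [-0.544, 0.546, -0.449, 0.451]
contact_force: [1.0, -6.4, -1.2]
gripper_width: 0.222
```

```bash
python3 where.py; python3 snap.py side s12 145 160 255 280 5
```

```text
t 16.9 tcp [ 0.5827 -0.0235  0.0611] punch yaw 100.89 pitch -0.22
tip along d,left,up mm [55.21  1.38 -0.22] F [ 1.  -6.4 -1.2] T [-0.94 -0.05  0.05] w 0.222
shift to mouth in tool axes cm [ 5.52 -0.    0.14]
16.9 [ 0.5827 -0.0235  0.0611] [-0.5444  0.546  -0.4492  0.4514] [-0.166  0.134  1.847 -0.004  1.159 -0.355] 0.2216659946180489
```

View pics/s12.png

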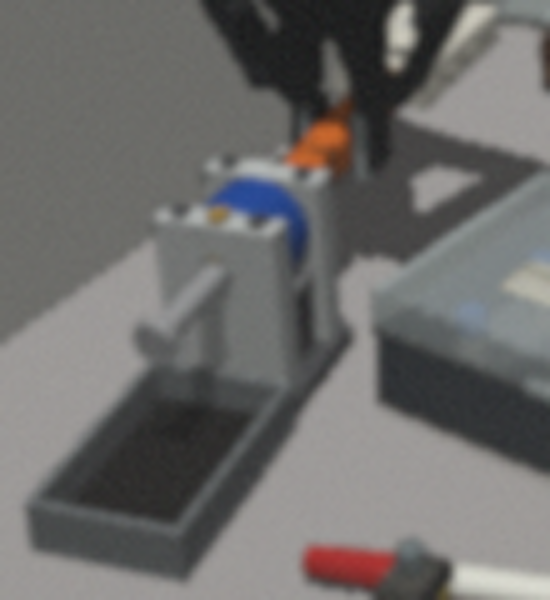

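Emit:
{"op": "play_rows", "data": {"slide": [[-0.15, 0, 0], [-0.15, 0, 0], [-0.15, 0, 0], [-0.15, 0, 0], [-0.1, 0, 0], [-0.1, 0, 0], [0, 0, 0], [0, 0, 0], [0, 0, 0], [0, 0, 0]], "yaw": [0, 0, 0, 0, 0, 0, 0, 0, 0, 0], "grip": [1, 1, 1, 1, 1, 1, 1, 1, 1, 1]}}

```text
time: 17.95
tool_pos: [0.5808, -0.014, 0.0606]
tool_rot: [0.545, -0.545, 0.45, -0.45]
contact_force: [0.6, -0.0, -1.5]
gripper_width: 0.224
```

```bash
python3 where.py; python3 snap.py side s13 145 160 255 280 5
```

```text
t 17.95 tcp [ 0.5808 -0.014   0.0606] punch yaw 100.86 pitch 0.0
tip along d,left,up mm [64.89  1.34 -0.19] F [ 0.6 -0.  -1.5] T [0.04 0.01 0.01] w 0.224
shift to mouth in tool axes cm [ 6.49 -0.02  0.14]
17.95 [ 0.5808 -0.014   0.0606] [ 0.5451 -0.545   0.4505 -0.4504] [-0.152  0.131  1.852  0.     1.159 -0.342] 0.22410734612565728
```

View pics/s13.png

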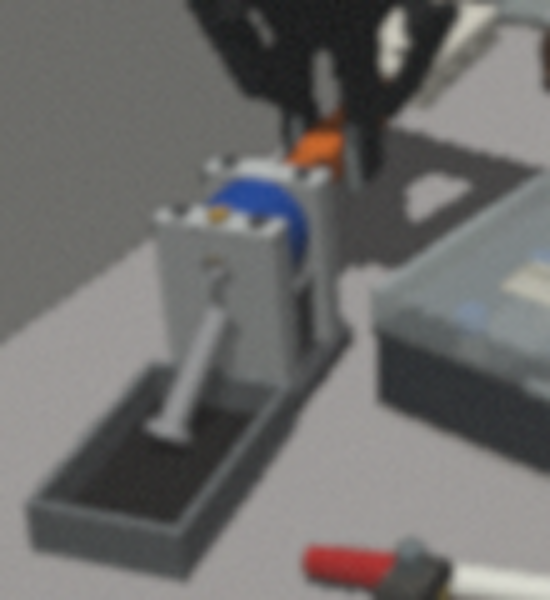

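Emit:
{"op": "play_rows", "data": {"slide": [[0.3, 0, 0], [0.6, 0, 0], [0.6, 0, 0], [0.3, 0, 0], [0, 0, 0], [0, 0, 0]], "yaw": [0, 0, 0, 0, 0, 0], "grip": [1, 1, 1, 1, 1, 1]}}

```text
time: 18.6
tool_pos: [0.5842, -0.0318, 0.0606]
tool_rot: [0.545, -0.545, 0.451, -0.45]
contact_force: [0.3, 0.1, -2.0]
gripper_width: 0.224
```

```bash
python3 where.py; python3 snap.py side s14 145 160 255 280 5; python3 snap.py top t14 100 110 220 200 6
```

```text
t 18.6 tcp [ 0.5842 -0.0318  0.0606] punch yaw 100.84 pitch 0.01
tip along d,left,up mm [46.75  1.37 -0.21] F [ 0.3  0.1 -2. ] T [ 0.   -0.02 -0.04] w 0.224
shift to mouth in tool axes cm [ 4.67 -0.02  0.14]
18.6 [ 0.5842 -0.0318  0.0606] [ 0.545  -0.545   0.4506 -0.4505] [-0.182  0.14   1.842  0.     1.16  -0.371] 0.224314767531745
18.65 [ 0.5841 -0.0317  0.0606] [-0.545   0.545  -0.4505  0.4504] [-0.181  0.14   1.842  0.     1.16  -0.371] 0.22157352969562294
```

View pics/s14.png

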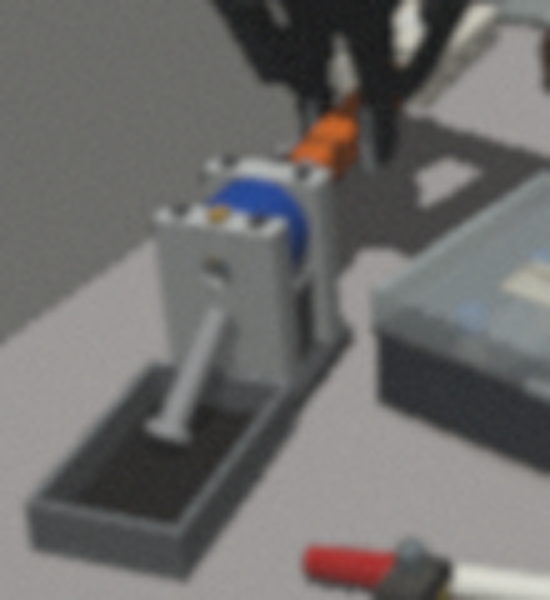

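View pics/t14.png

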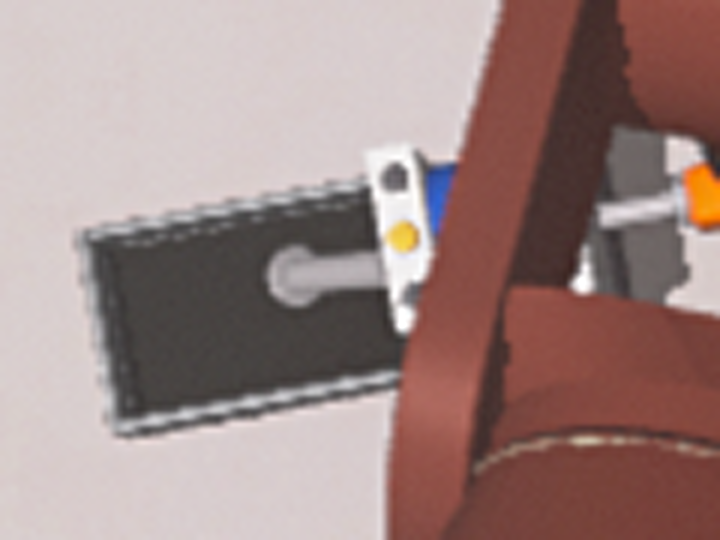

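Run:
```python
from h import *
t=load("t14.npz");s=load("s14.npz")
U=lambda p:uncrop(p,(100,110),6);S=lambda p:uncrop(p,(145,160),5)
y=np.radians(100.9);d=np.array([np.cos(y),np.sin(y),0]);n=np.array([-d[1],d[0],0])
m=np.array([.5705,.0473,.07])+.0012*n; ex=m+.06*d
print("head",tri([ray(t,U((293,276))),ray(s,S((170,430)))]))
# end: intersect side ray with plane a few mm off the exit face
for off in (0,3,6):
    c,r=ray(s,S((215,315)));k=((ex+off/1000*d-c)@d)/(r@d);X=c+k*r;print(off,X,"left",(X-ex)@n*1e3)
H=tri([ray(t,U((293,276))),ray(s,S((170,430)))])[0];e=H-ex;print(e@d*1e3,e@n*1e3,H[2])
print(proj(s,ex),S((215,268)))
```

```text
head (array([0.55637559, 0.14943533, 0.01760949]), [np.float64(0.8031449248156693), np.float64(0.8031449248156223)])
0 [0.5609697  0.10656712 0.04836135] left -3.0487810631223833
3 [0.55870125 0.1091854  0.05052287] left -1.3163662383443167
6 [0.55643281 0.11180369 0.05268438] left 0.41604858643384807
42.96354032323524 -6.643737919259931 0.0176094886218926
[187.89260856 214.18505389] [187.6, 213.2]
```

Emit:
{"op": "play_rows", "data": {"slide": [[0.6, 0, 0], [1.2, 0, 0], [1.2, 0, 0], [1.2, 0, 0], [1.2, 0, 0], [1.0, 0, 0], [0.2, -1, 0], [0, -2, 0], [0, -2, 0], [0, -2, 0], [0, -1, 0], [0, 0, 0]], "yaw": [0, 0, 0, 0, 0, 0, 0, 0, 0, 0, 0, 0], "grip": [1, 1, 1, 1, 1, 1, 1, 1, 1, 1, 1, 1]}}

```text
time: 19.9
tool_pos: [0.598, -0.0967, 0.1432]
tool_rot: [0.546, -0.544, 0.449, -0.452]
contact_force: [-0.6, -0.4, -1.2]
gripper_width: 0.225
```

```bash
python3 where.py; python3 snap.py top t15 100 80 228 200 6;  python3 snap.py side s15 145 160 255 280 5
```

```text
t 19.9 tcp [ 0.598  -0.0967  0.1432] punch yaw 100.87 pitch -0.11
tip along d,left,up mm [-19.6    0.18  82.2 ] F [-0.6 -0.4 -1.2] T [-0.   -0.08 -0.01] w 0.225
shift to mouth in tool axes cm [-1.98  8.22 -0.02]
19.9 [ 0.598  -0.0967  0.1432] [ 0.5458 -0.5445  0.449  -0.4518] [-0.283  0.085  1.749  0.     1.303 -0.473] 0.2245470036185679
19.95 [ 0.5971 -0.0965  0.1415] [ 0.5454 -0.5449  0.4499 -0.4509] [-0.283  0.086  1.751  0.     1.303 -0.473] 0.22329625833547503
```

View pics/t15.png

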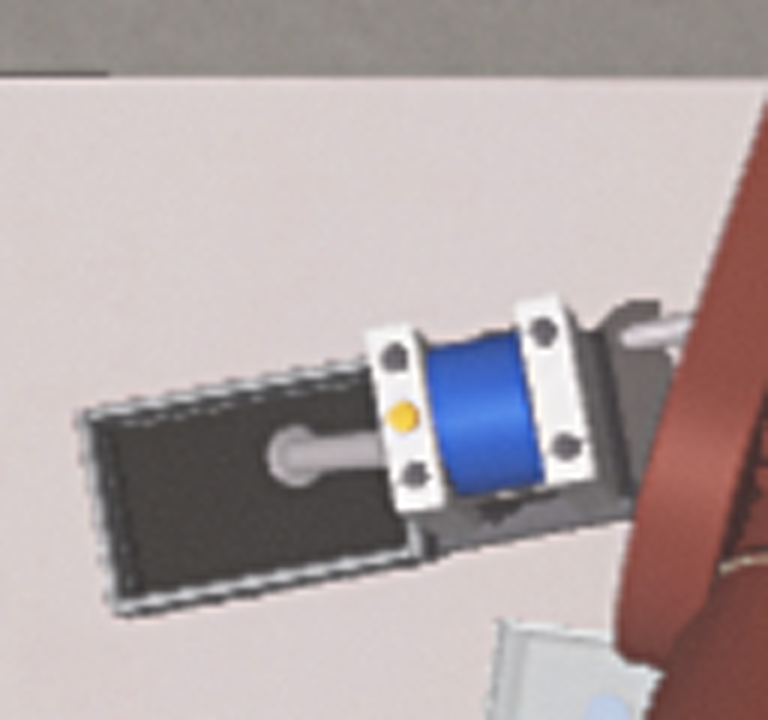

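View pics/s15.png

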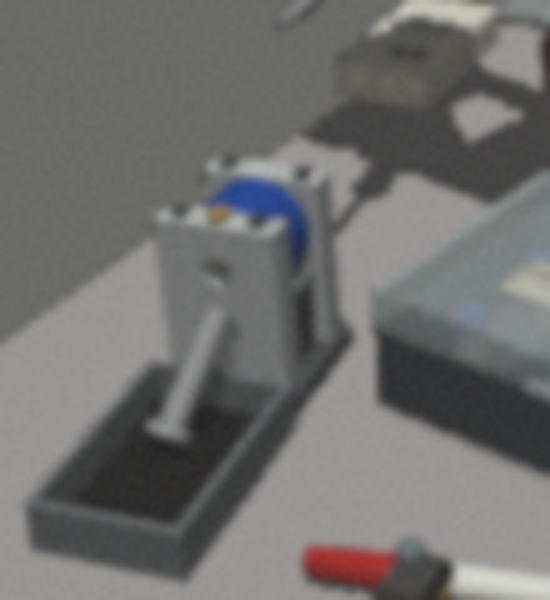

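Emit:
{"op": "play_rows", "data": {"slide": [[-1.4, 0, 1.0], [-2.8, 0, 2.0], [-2.8, 0, 2.0], [-2.8, 0, 2.0], [-2.8, 0, 2.0], [-2.8, 0, 2.0], [-2.8, 0, 2.0], [-2.4, 0, 1.7], [-1.4, 0, 1.0]], "yaw": [0, 0, 0, 0, 0, 0, 0, 0, 0], "grip": [1, 1, 1, 1, 1, 1, 1, 1, 1]}}

```text
time: 20.9
tool_pos: [0.7091, 0.1524, 0.1387]
tool_rot: [-0.545, 0.546, -0.451, 0.449]
contact_force: [0.1, -0.5, -2.1]
gripper_width: 0.221
```

Emit:
{"op": "play_rows", "data": {"slide": [[0, 0, 0], [0, 0, 0], [0, 0, 0], [0, 0, 0], [0, 0, 0], [0, 0, 0], [0, 0, 0], [0, 0, 0], [0, 0, 0], [0, 0, 0], [0, 0, 0], [0, 0, 0]], "yaw": [-4, -8, -8, -8, -8, -8, -8, -8, -8, -8, -8, -6], "grip": [1, 1, 1, 1, 1, 1, 1, 1, 1, 1, 1, 1]}}

```text
time: 22.1
tool_pos: [0.7087, 0.1492, 0.1392]
tool_rot: [-0.704, 0.704, 0.068, -0.069]
contact_force: [-0.2, -0.0, -1.5]
gripper_width: 0.223
```

```bash
cat > w2.py <<'E'
from h import *
from plant import readout
y=np.radians(100.9); d=np.array([np.cos(y),np.sin(y),0]); n=np.array([-d[1],d[0],0])
ex=np.array([.5705,.0473,.07])+.0012*n+.06*d
s=readout.state(); q=s["tool_rot"]; R=Ro.from_quat([q[1],q[2],q[3],q[0]]).as_matrix()
p=-R[:,0]; tip=np.array(s["tool_pos"])+p*.127+[0,0,.0092]; e=tip-ex
print(round(s["time"],2),np.round(s["tool_pos"],4),"yaw",np.degrees(np.arctan2(p[1],p[0])),"tip along",e@d*1e3,"left",e@n*1e3,"z",tip[2],"F",np.round(s["contact_force"],1))
tgt=ex+.014*d-.030*n;tgt[2]=.0417
print("cm tool",np.round(R.T@(tgt-tip)*100,2), "n in tool",np.round(R.T@n,3))
E
python3 w2.py
```

```text
22.1 [0.7087 0.1492 0.1392] yaw -168.8728460465928 tip along 13.447654948359041 left -29.211871086917803 z 0.14871735441508116 F [-0.2 -0.  -1.5]
cm tool [ 0.1  10.7   0.05] n in tool [-1.     0.002  0.004]
```

```bash
python3 snap.py side s16; python3 snap.py wrist w16
```

```text
22.1 [0.7087 0.1492 0.1392] [-0.7038  0.7038  0.0678 -0.0693] [ 0.105  0.355  1.442 -0.     1.347 -1.66 ] 0.22262002787038268
22.15 [0.7087 0.1492 0.1393] [-0.7037  0.7037  0.0685 -0.0701] [ 0.105  0.355  1.442 -0.     1.347 -1.662] 0.22460775901614508
```

View pics/s16.png

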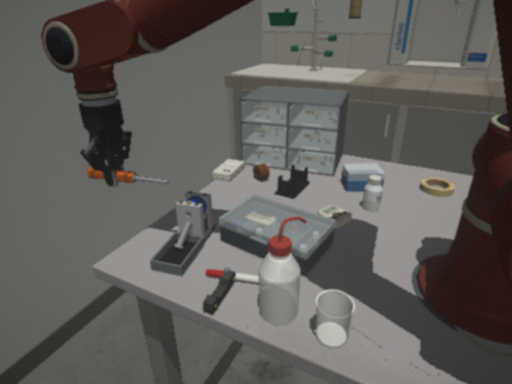

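View pics/w16.png

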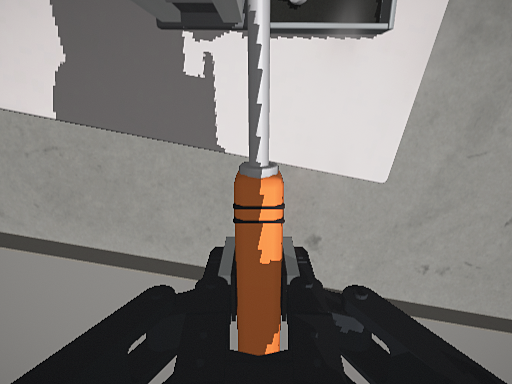

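Emit:
{"op": "play_rows", "data": {"slide": [[0.2, 1, 0.05], [0, 2, 0], [0, 2, 0], [0, 2, 0], [0, 2, 0], [0, 1.2, 0], [0, 0.5, 0], [0, 0, 0], [0, 0, 0]], "yaw": [0, 0, 0, 0, 0, 0, 0, 0, 0], "grip": [1, 1, 1, 1, 1, 1, 1, 1, 1]}}

```text
time: 23.1
tool_pos: [0.7121, 0.1501, 0.0347]
tool_rot: [0.704, -0.704, -0.068, 0.066]
contact_force: [-0.1, -0.9, -2.0]
gripper_width: 0.22
```

```bash
python3 w2.py; python3 snap.py side s17 80 160 240 280 4; python3 snap.py wrist w17
```

```text
23.1 [0.7121 0.1501 0.0347] yaw -169.14480300135824 tip along 14.319102979434065 left -32.65412029009476 z 0.043628282536412516 F [-0.1 -0.9 -2. ]
cm tool [-0.27  0.19 -0.03] n in tool [-1.    -0.002 -0.001]
23.1 [0.7121 0.1501 0.0347] [ 0.7039 -0.7039 -0.0675  0.0663] [ 0.106  0.469  1.482  0.     1.189 -1.655] 0.2203277199246438
23.15 [0.7123 0.1502 0.0352] [ 0.704  -0.7039 -0.0678  0.066 ] [ 0.106  0.468  1.482  0.     1.189 -1.655] 0.22151798962929004
```

View pics/s17.png

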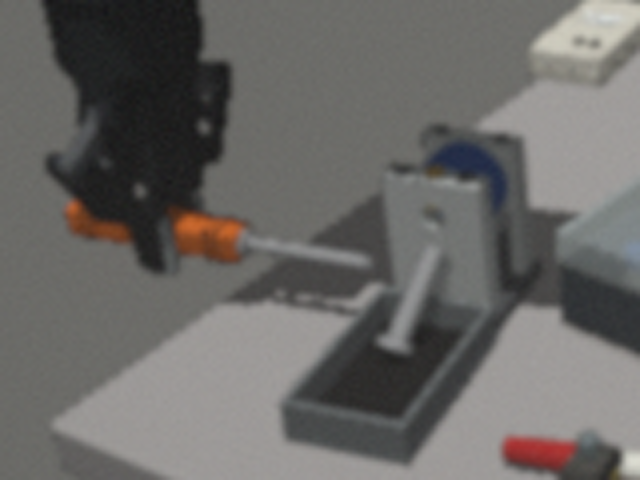

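View pics/w17.png

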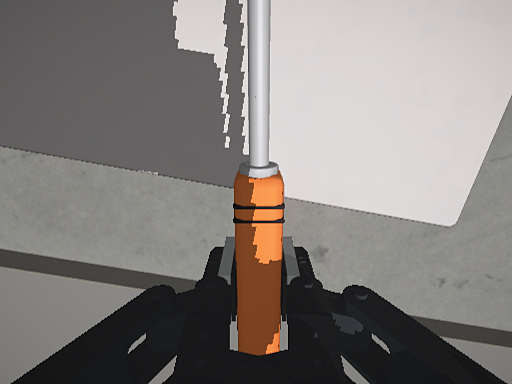

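Emit:
{"op": "play_rows", "data": {"slide": [[-0.3, 0.2, 0], [-0.5, 0, 0], [-0.5, 0, 0], [-0.5, 0, 0], [-0.4, 0, 0], [-0.4, 0, 0], [-0.4, 0, 0], [-0.4, 0, 0], [-0.4, 0, 0], [0, 0, 0], [0, 0, 0]], "yaw": [0, 0, 0, 0, 0, 0, 0, 0, 0, 0, 0], "grip": [1, 1, 1, 1, 1, 1, 1, 1, 1, 1, 1]}}

```text
time: 24.3
tool_pos: [0.6739, 0.1429, 0.0317]
tool_rot: [0.704, -0.704, -0.067, 0.067]
contact_force: [0.2, 0.2, -1.4]
gripper_width: 0.227
```

```bash
python3 w2.py; python3 snap.py side s18 80 160 240 280 4
```

```text
24.3 [0.6739 0.1429 0.0317] yaw -169.14188391819832 tip along 14.398941562216413 left 6.168128127594837 z 0.04083235090412765 F [ 0.2  0.2 -1.4]
cm tool [ 3.62 -0.09 -0.04] n in tool [-1.    -0.    -0.001]
24.3 [0.6739 0.1429 0.0317] [ 0.7039 -0.7039 -0.067   0.0668] [ 0.101  0.395  1.587  0.     1.16  -1.659] 0.22663226566708278
```

View pics/s18.png

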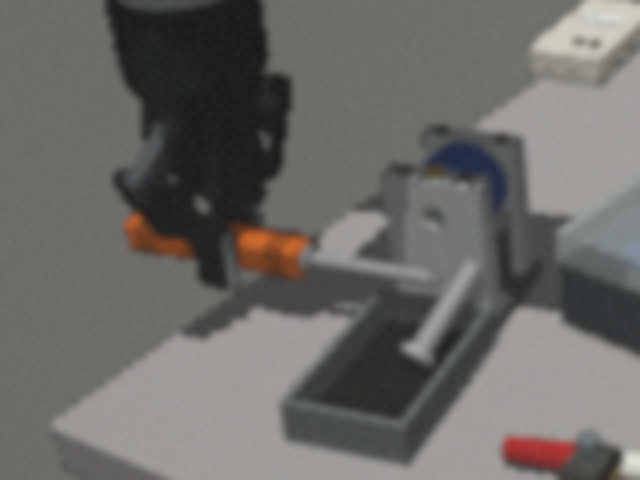

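Emit:
{"op": "play_rows", "data": {"slide": [[0.2, 0, 0], [0, -1, 0], [0, -1, 0], [-1, 0, 0], [-1, 0, 0], [-0.8, 0, 0], [0, 0, 0], [0, 0, 0]], "yaw": [0, 0, 0, 0, 0, 0, 0, 0], "grip": [1, 1, 1, 1, 1, 1, 1, 1]}}

```text
time: 25.15
tool_pos: [0.6478, 0.1379, 0.0513]
tool_rot: [0.704, -0.704, -0.067, 0.067]
contact_force: [0.8, 0.1, -1.5]
gripper_width: 0.222
```

```bash
python3 w2.py; python3 snap.py side s19 80 160 240 280 4;python3 snap.py wrist w19;python3 snap.py top t19 100 110 220 200 6
```

```text
25.15 [0.6478 0.1379 0.0513] yaw -169.14395718793293 tip along 14.457927271188899 left 32.7795198842457 z 0.06051556665546843 F [ 0.8  0.1 -1.5]
cm tool [ 6.28  1.88 -0.04] n in tool [-1.     0.    -0.001]
25.15 [0.6478 0.1379 0.0513] [ 0.7039 -0.7039 -0.0667  0.0671] [ 0.097  0.316  1.651  0.     1.175 -1.663] 0.22194172388119765
25.2 [0.6482 0.138  0.0514] [ 0.7039 -0.7039 -0.0669  0.0669] [ 0.097  0.316  1.65   0.     1.175 -1.663] 0.22210871785479244
25.25 [0.6484 0.138  0.0515] [ 0.7039 -0.7039 -0.0669  0.0668] [ 0.097  0.317  1.65   0.     1.175 -1.663] 0.22832644920746392
```

View pics/s19.png

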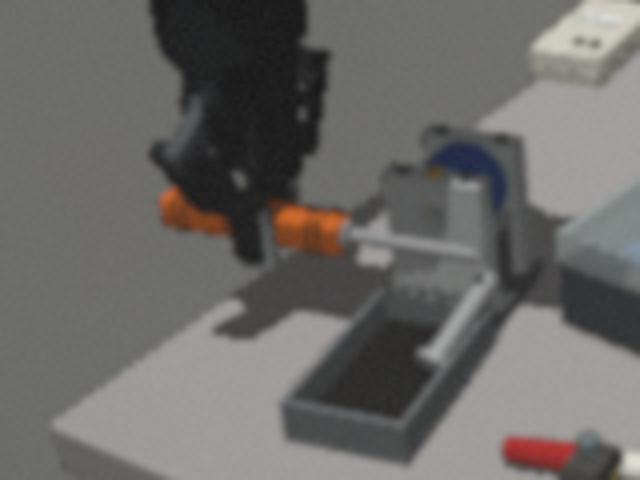

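View pics/w19.png

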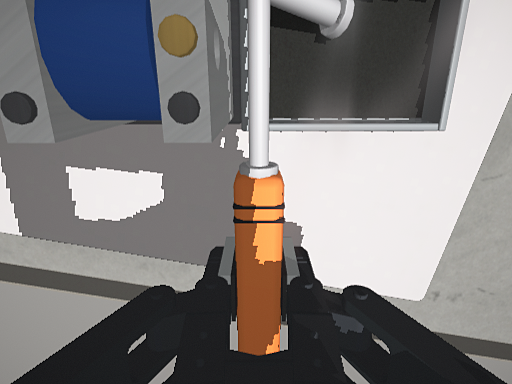

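View pics/t19.png

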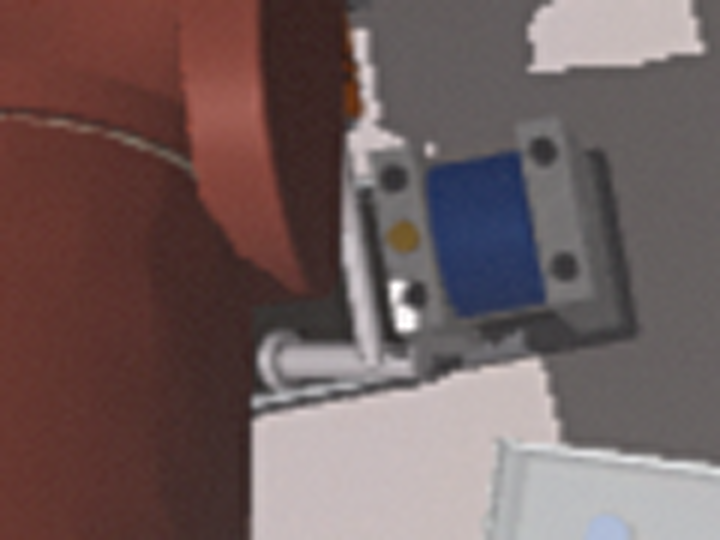

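Emit:
{"op": "play_rows", "data": {"slide": [[0, -1, 0], [0, -2, 0], [-1, -2, 0.5], [-2, -2, 1], [-2, -1, 1], [0, 0, 0], [0, 0, 0]], "yaw": [0, 0, 0, 0, 0, 0, 0], "grip": [1, 1, 1, 1, 1, 1, 1]}}

```text
time: 26.0
tool_pos: [0.5951, 0.1533, 0.1326]
tool_rot: [-0.704, 0.704, 0.068, -0.066]
contact_force: [0.1, -0.2, -3.0]
gripper_width: 0.221
```

```bash
python3 w2.py; python3 snap.py side s20 130 190 230 280 6;python3 snap.py wrist w20
```

```text
26.0 [0.5951 0.1533 0.1326] yaw -169.11149847456176 tip along 39.42874357237947 left 81.6472136247258 z 0.14157485802773373 F [ 0.1 -0.2 -3. ]
cm tool [11.15 10.01 -2.54] n in tool [-1.    -0.002 -0.   ]
26.0 [0.5951 0.1533 0.1326] [-0.7039  0.704   0.0678 -0.0664] [ 0.131  0.117  1.734 -0.     1.289 -1.63 ] 0.22098059706029435
26.05 [0.5951 0.153  0.1319] [-0.7039  0.704   0.0672 -0.0666] [ 0.131  0.118  1.734 -0.     1.289 -1.63 ] 0.2286356222837489
```

View pics/s20.png

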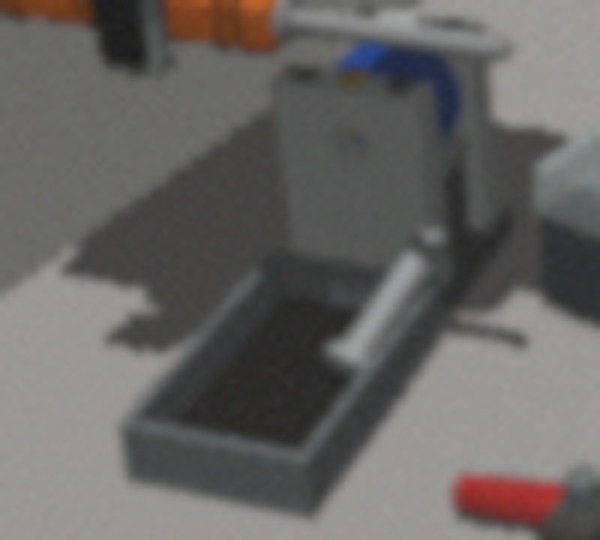

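View pics/w20.png

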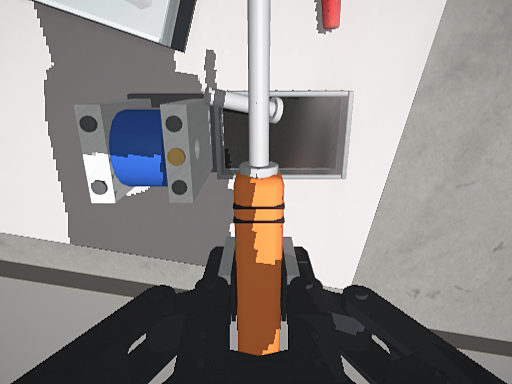

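Run:
```python
from h import *
import cv2
w=load("w20.npz");s=load("s20.npz")
S=lambda p:uncrop(p,(130,190),6)
y=np.radians(100.9);d=np.array([np.cos(y),np.sin(y),0]);n=np.array([-d[1],d[0],0])
ex=np.array([.5705,.0473,.0])+.0012*n+.06*d
for nm,a,b in (("end",(213,97),(430,240)),("head",(276,110),(345,350))):
    X,e=tri([ray(w,a,w),ray(s,S(b))]);v=X-ex;print(nm,"along",v@d*1e3,"left",v@n*1e3,"z",X[2]*1e3,e)
im=cv2.imread("pics/w20.png");cv2.imwrite("pics/w20c.png",cv2.resize(im[75:195,190:365],None,fx=4.5,fy=4.5,interpolation=cv2.INTER_CUBIC))
```

```text
end along 5.985210107788536 left 29.74088846770319 z 40.059128535910276 [np.float64(1.1506823311460908), np.float64(1.1506823311459606)]
head along 51.204882688779485 left 18.664262202769915 z 22.68319316519832 [np.float64(0.12864458558452316), np.float64(0.1286445855844477)]
```

View pics/w20c.png

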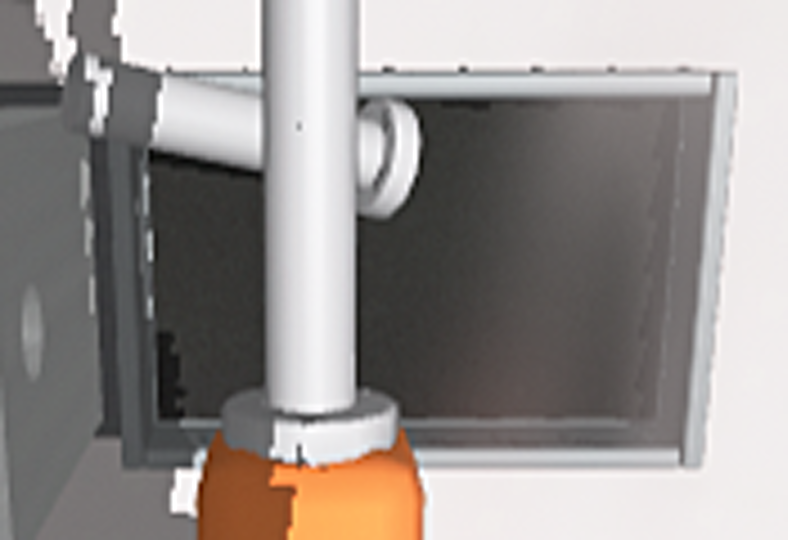

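Emit:
{"op": "play_rows", "data": {"slide": [[1, 0, 0.2], [2, 0, 0], [1.7, 1, 0], [0.5, 2, 0], [0, 2, 0], [0, 2, 0], [0, 1.5, 0], [0, 0.8, 0], [0, 0.3, 0], [0, 0, 0], [0, 0, 0]], "yaw": [0, 0, 0, 0, 0, 0, 0, 0, 0, 0, 0], "grip": [1, 1, 1, 1, 1, 1, 1, 1, 1, 1, 1]}}

```text
time: 27.2
tool_pos: [0.6462, 0.165, 0.0368]
tool_rot: [0.704, -0.704, -0.068, 0.066]
contact_force: [-0.2, 0.5, -2.4]
gripper_width: 0.229
```

```bash
python3 w2.py; python3 snap.py side s21 130 190 230 280 6
```

```text
27.2 [0.6462 0.165  0.0368] yaw -169.14052078776746 tip along 41.36595888359195 left 29.22665752211593 z 0.04576293258344789 F [-0.2  0.5 -2.4]
cm tool [ 5.92  0.42 -2.73] n in tool [-1.    -0.002 -0.001]
27.2 [0.6462 0.165  0.0368] [ 0.704  -0.7039 -0.0676  0.0662] [ 0.139  0.343  1.645  0.     1.152 -1.622] 0.22917128534390255
```

View pics/s21.png

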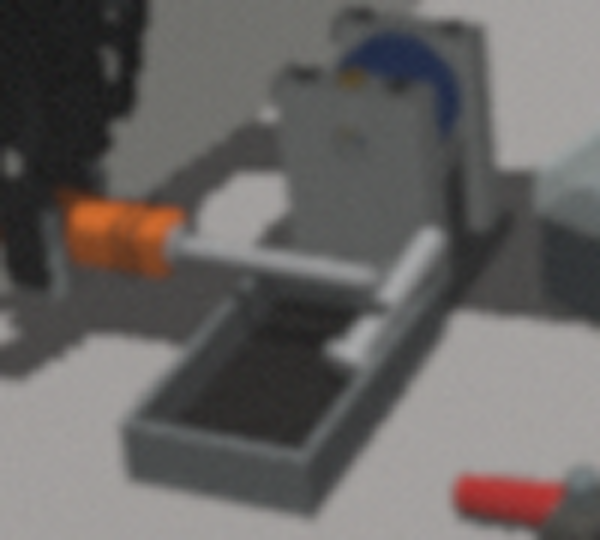

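Emit:
{"op": "play_rows", "data": {"slide": [[0, 0.5, 0], [0, 0.5, 0], [0, 0.3, 0], [0, 0.1, 0], [0, 0, 0], [0, 0, 0]], "yaw": [0, 0, 0, 0, 0, 0], "grip": [1, 1, 1, 1, 1, 1]}}

```text
time: 27.85
tool_pos: [0.6454, 0.1649, 0.0219]
tool_rot: [0.704, -0.704, -0.067, 0.067]
contact_force: [-0.4, -0.5, 0.4]
gripper_width: 0.225
```

```bash
python3 w2.py; python3 snap.py side s22 130 190 230 280 6
```

```text
27.85 [0.6454 0.1649 0.0219] yaw -169.14064901607497 tip along 41.422516872557146 left 29.971533020497095 z 0.031109730945005774 F [-0.4 -0.5  0.4]
cm tool [ 6.   -1.06 -2.74] n in tool [-1.    -0.    -0.001]
27.85 [0.6454 0.1649 0.0219] [ 0.704  -0.7039 -0.067   0.0668] [ 0.139  0.362  1.649  0.     1.131 -1.622] 0.224985621680371
```

View pics/s22.png

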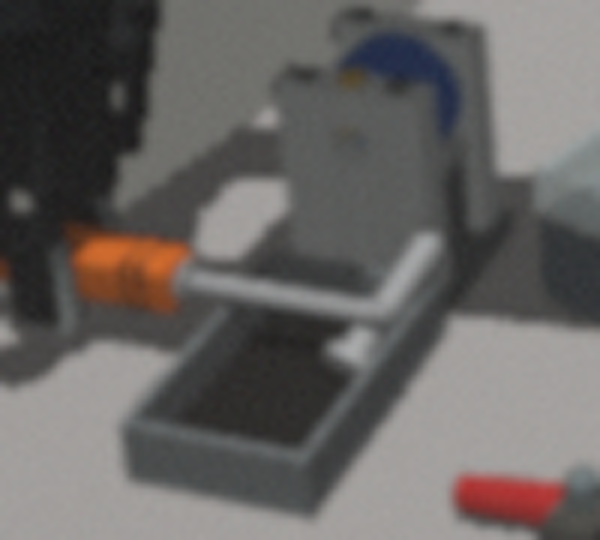

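Emit:
{"op": "play_rows", "data": {"slide": [[0, 0, 0.2], [0, 0, 0.3], [0, 0, 0.3], [0, 0, 0.3], [0, 0, 0.3], [0, 0, 0.3], [0, 0, 0.3], [0, 0, 0.3], [0, 0, 0]], "yaw": [0, 0, 0, 0, 0, 0, 0, 0, 0], "grip": [1, 1, 1, 1, 1, 1, 1, 1, 1]}}

```text
time: 28.8
tool_pos: [0.6408, 0.1879, 0.0216]
tool_rot: [0.704, -0.704, -0.067, 0.067]
contact_force: [-1.0, 0.5, -2.3]
gripper_width: 0.226
```

```bash
python3 w2.py; python3 snap.py side s23 130 190 230 280 6
```

```text
28.8 [0.6408 0.1879 0.0216] yaw -169.1123232249257 tip along 64.8036091872386 left 30.16227619710425 z 0.030799726988094082 F [-1.   0.5 -2.3]
cm tool [ 6.02 -1.09 -5.08] n in tool [-1.  0. -0.]
28.8 [0.6408 0.1879 0.0216] [ 0.704  -0.7039 -0.0671  0.0671] [ 0.174  0.366  1.645  0.     1.131 -1.587] 0.22554020223893145
```

View pics/s23.png

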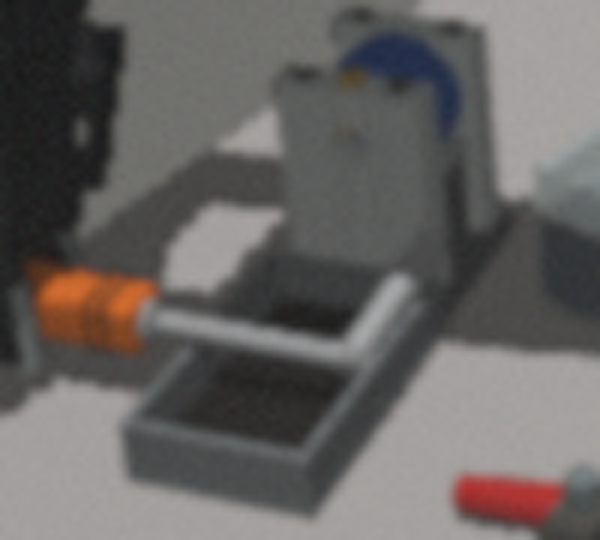

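Emit:
{"op": "play_rows", "data": {"slide": [[0, 0, 0.3], [0, 0, 0.3], [0, 0, 0], [0, -1, 0], [0, -2, 0], [0, -2, 0], [0, -2, 0], [0, 0, 0]], "yaw": [0, 0, 0, 0, 0, 0, 0, 0], "grip": [1, 1, 1, 1, 1, 1, 1, 1]}}

```text
time: 29.65
tool_pos: [0.6426, 0.1938, 0.0966]
tool_rot: [0.704, -0.704, -0.07, 0.064]
contact_force: [-0.3, 0.6, -0.3]
gripper_width: 0.222
```

```bash
python3 w2.py; python3 snap.py side s24 130 190 230 280 6; python3 snap.py wrist w24
```

```text
29.65 [0.6426 0.1938 0.0966] yaw -169.14316050540762 tip along 70.35370497286146 left 27.250517985355454 z 0.10475006572624239 F [-0.3  0.6 -0.3]
cm tool [ 5.68  6.35 -5.63] n in tool [-1.    -0.008 -0.001]
29.65 [0.6426 0.1938 0.0966] [ 0.7042 -0.7037 -0.0697  0.064 ] [ 0.182  0.276  1.615 -0.     1.242 -1.578] 0.2218140329032099
29.7 [0.6414 0.1936 0.0943] [ 0.7041 -0.7038 -0.0686  0.0652] [ 0.182  0.278  1.617 -0.     1.241 -1.578] 0.21885159570665816
```

View pics/s24.png

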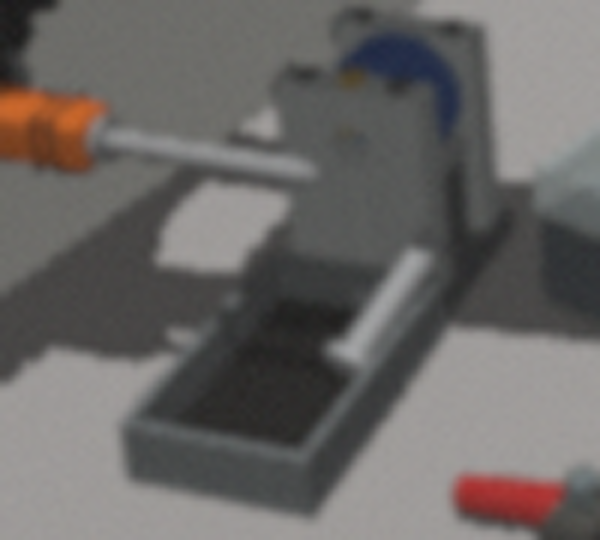

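View pics/w24.png

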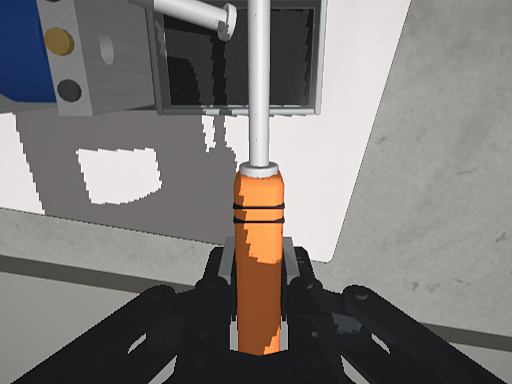

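```bash
python3 - <<'E'
from h import *
y=np.radians(100.9);d=np.array([np.cos(y),np.sin(y),0]);n=np.array([-d[1],d[0],0])
ex=np.array([.5705,.0473,.0])+.0012*n+.06*d
S=lambda p:uncrop(p,(130,190),6)
w=load("w24.npz");s=load("s24.npz")
X,e=tri([ray(w,(229,22),w),ray(s,S((345,350)))]);v=X-ex;print("head",v@d*1e3,v@n*1e3,X[2]*1e3,e)
# end from side, assume length 52 from head centre along pin
for px in ((415,258),):
  c,r=ray(s,S(px))
  for k in np.linspace(.5,1.2,1401):
    Y=c+k*r
    if abs(np.linalg.norm(Y-X)-.054)<.0004: v=Y-ex;print("end",np.round([v@d*1e3,v@n*1e3,Y[2]*1e3],1))
for nm in ("s22","s23","s24"):
  s=load(nm+".npz")
  print(nm,[np.round(S(p),1) for p in {"s22":[(430,240)],"s23":[(400,285)],"s24":[(415,258),(345,350)]}[nm]])
E
python3 - <<'E'
import cv2
im=cv2.imread("pics/s24.png");cv2.imwrite("pics/s24c.png",cv2.resize(im[200:420,280:500],None,fx=2.5,fy=2.5))
E
```

```text
head 51.5317950217942 18.198506163101083 22.60576352570075 [np.float64(0.4511748112865226), np.float64(0.45117481128640036)]
end [52.7 49.4 67. ]
end [52.3 49.2 66.7]
end [-2.  20.2 25.6]
end [-2.3 20.  25.3]
end [-2.7 19.8 25.1]
s22 [array([201.2, 229.6])]
s23 [array([196.2, 237.1])]
s24 [array([198.8, 232.6]), array([187.1, 247.9])]
```

View pics/s24c.png

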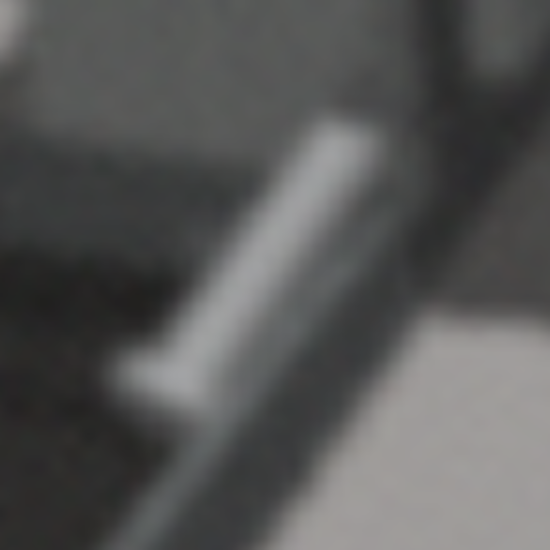

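Emit:
{"op": "play_rows", "data": {"slide": [[0, 0, -1.5], [0, 0, -1.5], [0, 2, 0], [0, 2, 0], [0, 2, 0], [0, 0.8, 0], [0, 0.4, 0], [0, 0.1, 0], [0, 0, 0]], "yaw": [0, 0, 0, 0, 0, 0, 0, 0, 0], "grip": [1, 1, 1, 1, 1, 1, 1, 1, 1]}}

```text
time: 30.65
tool_pos: [0.6464, 0.1638, 0.0198]
tool_rot: [0.704, -0.704, -0.068, 0.066]
contact_force: [0.4, 0.0, 0.4]
gripper_width: 0.219
```

```bash
python3 w2.py; python3 snap.py side s25 130 190 230 280 6
```

```text
30.65 [0.6464 0.1638 0.0198] yaw -169.14851392205293 tip along 40.142024983227984 left 29.272912279901256 z 0.02871560424673498 F [0.4 0.  0.4]
cm tool [ 5.93 -1.29 -2.61] n in tool [-1.    -0.002 -0.001]
30.65 [0.6464 0.1638 0.0198] [ 0.7039 -0.7039 -0.0675  0.0662] [ 0.137  0.365  1.649 -0.     1.126 -1.623] 0.21903462398019494
```

View pics/s25.png

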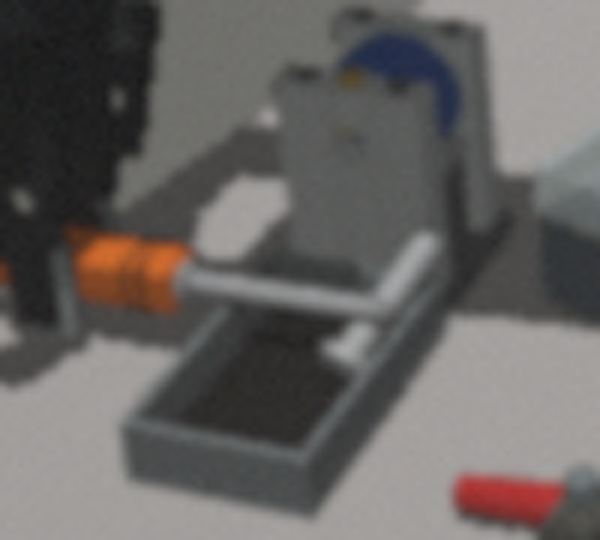

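Emit:
{"op": "play_rows", "data": {"slide": [[0, 0, 0.3], [0, 0, 0.4], [0, 0, 0.4], [0, 0, 0.4], [0, 0, 0.4], [0, 0, 0.4], [0, 0, 0]], "yaw": [0, 0, 0, 0, 0, 0, 0], "grip": [1, 1, 1, 1, 1, 1, 1]}}

```text
time: 31.4
tool_pos: [0.6409, 0.1872, 0.0185]
tool_rot: [0.704, -0.704, -0.067, 0.067]
contact_force: [-0.2, -0.5, -1.6]
gripper_width: 0.226
```

```bash
python3 w2.py; python3 snap.py side s26 130 190 230 280 6
```

```text
31.4 [0.6409 0.1872 0.0185] yaw -169.0973479570847 tip along 64.03467227622946 left 30.208312430626375 z 0.027718480022749084 F [-0.2 -0.5 -1.6]
cm tool [ 6.02 -1.4  -5.  ] n in tool [-1.  0.  0.]
31.4 [0.6409 0.1872 0.0185] [ 0.704  -0.7039 -0.0671  0.0672] [ 0.173  0.37   1.646  0.     1.127 -1.588] 0.22646439879981278
```

View pics/s26.png

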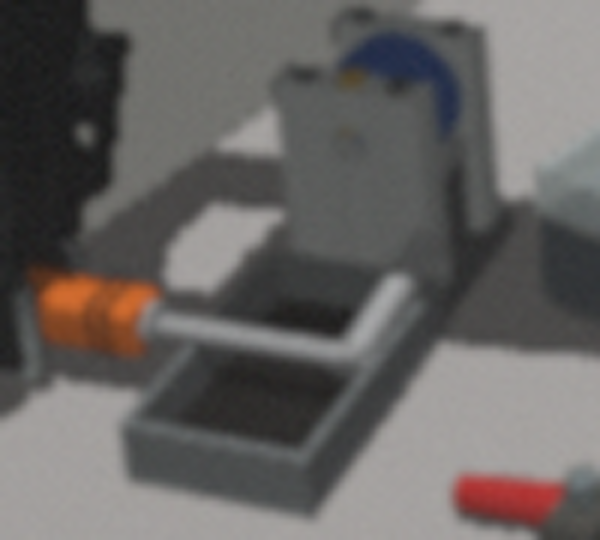

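Emit:
{"op": "play_rows", "data": {"slide": [[0, 0, -0.2], [0, -0.5, 0], [0, -1, 0], [0, -2, 0], [0, -2, 0], [0, 0, 0]], "yaw": [0, 0, 0, 0, 0, 0], "grip": [1, 1, 1, 1, 1, 1]}}

```text
time: 32.05
tool_pos: [0.6446, 0.1849, 0.0786]
tool_rot: [0.704, -0.704, -0.07, 0.064]
contact_force: [0.5, -0.6, -1.4]
gripper_width: 0.223
```

```bash
python3 w2.py; python3 snap.py side s27 130 190 230 280 6; python3 snap.py wrist w27
```

```text
32.05 [0.6446 0.1849 0.0786] yaw -169.1529807422684 tip along 61.26101067821547 left 27.039516616703562 z 0.08677498239211237 F [ 0.5 -0.6 -1.4]
cm tool [ 5.67  4.56 -4.72] n in tool [-1.    -0.008 -0.001]
32.05 [0.6446 0.1849 0.0786] [ 0.7042 -0.7037 -0.0698  0.0639] [ 0.169  0.295  1.625  0.     1.213 -1.592] 0.22336778683284558
32.1 [0.6434 0.1848 0.0765] [ 0.7041 -0.7038 -0.0687  0.065 ] [ 0.169  0.297  1.627  0.     1.212 -1.592] 0.2229452868295002
```

View pics/s27.png

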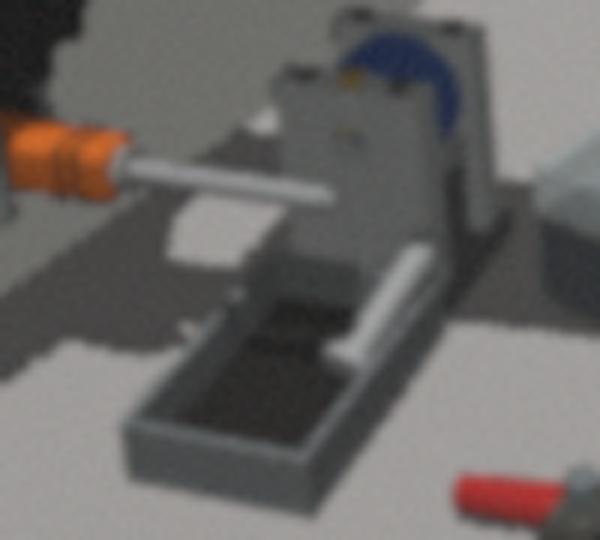

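View pics/w27.png

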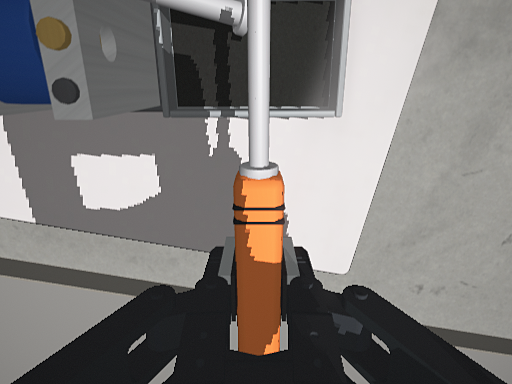

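Run:
```python
from h import *
y=np.radians(100.9);d=np.array([np.cos(y),np.sin(y),0]);n=np.array([-d[1],d[0],0])
ex=np.array([.5705,.0473,.0])+.0012*n+.06*d
S=lambda p:uncrop(p,(130,190),6)
s=load("s26.npz")
for nm,p in (("s26 end",(403,287)),("s27 end",(425,255)),("s27 head",(345,350)),("s20 end",(430,240))):
  for z in (.015,.02,.025,.03,.04):
    X=onz(s,S(p),z);v=X-ex;print(nm,z,np.round([v@d*1e3,v@n*1e3],1))
w=load("w27.npz");v,e=tri([ray(w,(237,14),w),ray(s,S((345,350)))]);v=v-ex;print("head",v@d,v@n,v[2],e)
import cv2
im=cv2.imread("pics/w27.png");cv2.imwrite("pics/w27c.png",cv2.resize(im[0:130,130:360],None,fx=3.4,fy=3.4,interpolation=cv2.INTER_CUBIC))
```

```text
s26 end 0.015 [ 2.1 16.3]
s26 end 0.02 [ 8.5 19.8]
s26 end 0.025 [14.9 23.3]
s26 end 0.03 [21.3 26.8]
s26 end 0.04 [34.1 33.8]
s27 end 0.015 [-18.8  15.4]
s27 end 0.02 [-12.2  18.9]
s27 end 0.025 [-5.5 22.4]
s27 end 0.03 [ 1.1 25.9]
s27 end 0.04 [14.4 32.9]
s27 head 0.015 [42.1 13.1]
s27 head 0.02 [48.1 16.6]
s27 head 0.025 [54.  20.2]
s27 head 0.03 [60.  23.7]
s27 head 0.04 [71.9 30.8]
s20 end 0.015 [-28.4  13. ]
s20 end 0.02 [-21.7  16.6]
s20 end 0.025 [-14.9  20.1]
s20 end 0.03 [-8.2 23.6]
s20 end 0.04 [ 5.3 30.7]
head 0.04900834682507268 0.018010399180433387 0.02129151063353124 [np.float64(0.7039571827840778), np.float64(0.7039571827841594)]
```

View pics/w27c.png

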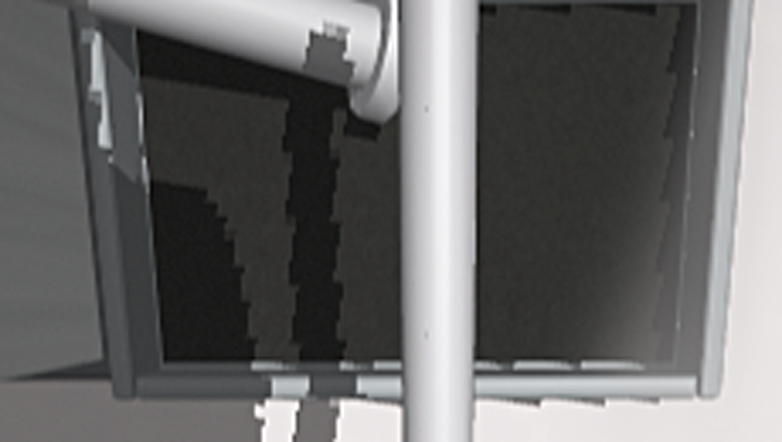

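Emit:
{"op": "play_rows", "data": {"slide": [[0, 0, -1.0], [0, 1, -1.0], [0, 2, 0], [0, 2, 0], [0, 0.8, 0], [0, 0, 0.4], [0, 0, 0.5], [0, 0, 0.5], [0, 0, 0.5], [0, 0, 0.5], [0, 0, 0.5], [0, 0, 0.5]], "yaw": [0, 0, 0, 0, 0, 0, 0, 0, 0, 0, 0, 0], "grip": [1, 1, 1, 1, 1, 1, 1, 1, 1, 1, 1, 1]}}

```text
time: 33.35
tool_pos: [0.6388, 0.1989, 0.0157]
tool_rot: [0.704, -0.704, -0.067, 0.067]
contact_force: [-0.5, 0.9, -1.9]
gripper_width: 0.221
```

Emit:
{"op": "play_rows", "data": {"slide": [[0, 0, 0.5], [0, 0, 0.4]], "yaw": [0, 0], "grip": [1, 1]}}

```text
time: 33.55
tool_pos: [0.637, 0.2076, 0.0156]
tool_rot: [0.704, -0.704, -0.067, 0.067]
contact_force: [0.7, 0.2, -2.3]
gripper_width: 0.227
```

```bash
python3 w2.py; python3 snap.py side s28 130 190 230 280 6
```

```text
33.55 [0.637  0.2076 0.0156] yaw -169.1256744287616 tip along 84.93548810101117 left 30.165133006328045 z 0.024799392572351774 F [ 0.7  0.2 -2.3]
cm tool [ 6.02 -1.69 -7.09] n in tool [-1.  0. -0.]
33.55 [0.637  0.2076 0.0156] [ 0.7039 -0.7039 -0.067   0.067 ] [ 0.204  0.378  1.64   0.     1.123 -1.557] 0.2265593299821418
```

View pics/s28.png

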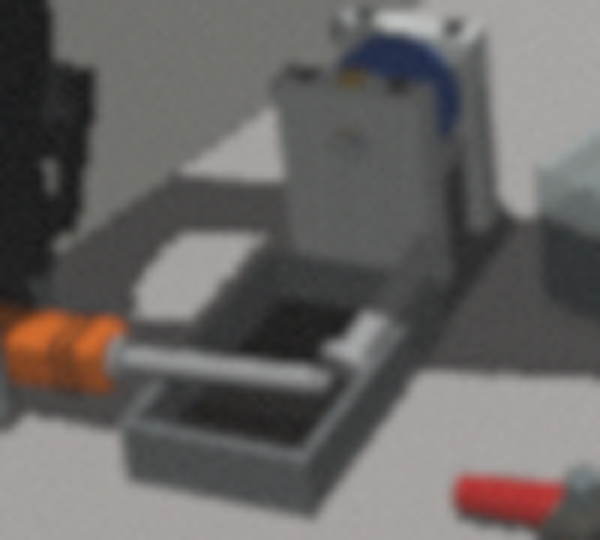

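Run:
```python
from h import *
p=np.array([.637,.2076]);yaw=np.radians(10.9);tgt=np.array([.459,-.2266]);N=12
rows=[]
cur=p.copy();a=yaw
for i in range(N):
    dst=(tgt-cur)/(N-i)
    xt=np.array([np.cos(a),np.sin(a)]);zt=np.array([-np.sin(a),np.cos(a)]) 
    sx,sz=round(dst@xt*100,1),round(dst@zt*100,1)
    cur=cur+(sx*xt+sz*zt)/100;a-=np.radians(8.4)
    rows.append([sx,0,sz])
print(rows,cur,np.degrees(a))
```

```text
[[np.float64(-2.1), 0, np.float64(-3.3)], [np.float64(-1.6), 0, np.float64(-3.5)], [np.float64(-1.1), 0, np.float64(-3.8)], [np.float64(-0.6), 0, np.float64(-3.9)], [np.float64(0.0), 0, np.float64(-3.9)], [np.float64(0.6), 0, np.float64(-3.9)], [np.float64(1.2), 0, np.float64(-3.7)], [np.float64(1.7), 0, np.float64(-3.5)], [np.float64(2.2), 0, np.float64(-3.3)], [np.float64(2.6), 0, np.float64(-2.9)], [np.float64(3.0), 0, np.float64(-2.5)], [np.float64(3.3), 0, np.float64(-2.0)]] [ 0.45850431 -0.22623007] -89.89999999999999
```

Emit:
{"op": "play_rows", "data": {"slide": [[0, -1, 0], [0, -2.5, 0], [0, -3, 0], [0, -3, 0], [0, -1.5, 0]], "yaw": [0, 0, 0, 0, 0], "grip": [1, 1, 1, 1, 1]}}

```text
time: 34.1
tool_pos: [0.6391, 0.2073, 0.1302]
tool_rot: [0.704, -0.704, -0.069, 0.065]
contact_force: [0.8, 0.4, -2.0]
gripper_width: 0.226
```

Emit:
{"op": "play_rows", "data": {"slide": [[-2.1, 0, -3.3], [-1.6, 0, -3.5], [-1.1, 0, -3.8], [-0.6, 0, -3.9], [0, 0, -3.9], [0.6, 0, -3.9], [1.2, 0, -3.7], [1.7, 0, -3.5], [2.2, 0, -3.3], [2.6, 0, -2.9], [3.0, 0, -2.5], [3.3, 0, -2.0]], "yaw": [8.4, 8.4, 8.4, 8.4, 8.4, 8.4, 8.4, 8.4, 8.4, 8.4, 8.4, 8.4], "grip": [1, 1, 1, 1, 1, 1, 1, 1, 1, 1, 1, 1]}}

```text
time: 35.3
tool_pos: [0.4573, -0.2279, 0.1256]
tool_rot: [-0.499, 0.499, -0.501, 0.501]
contact_force: [0.2, 0.4, -0.9]
gripper_width: 0.226
```

Emit:
{"op": "play_rows", "data": {"slide": [[0, 0, 0], [0, 0, 0], [0, 0, 0]], "yaw": [0.4, 0, 0], "grip": [1, 1, 1]}}

```text
time: 35.6
tool_pos: [0.4584, -0.2258, 0.1254]
tool_rot: [0.499, -0.499, 0.501, -0.501]
contact_force: [0.1, -0.2, -2.0]
gripper_width: 0.221
```

```bash
cat > w3.py <<'E'
from h import *
from plant import readout
s=readout.state(); q=s["tool_rot"]; R=Ro.from_quat([q[1],q[2],q[3],q[0]]).as_matrix()
q0=[-0.4981,0.498,-0.5016,0.5022]; R0=Ro.from_quat([q0[1],q0[2],q0[3],q0[0]]).as_matrix()
print(round(s["time"],2),np.round(s["tool_pos"],4),"yaw",np.degrees(np.arctan2(R[1,0],R[0,0])),"want",np.degrees(np.arctan2(R0[1,0],R0[0,0])),"pitch",np.degrees(np.arcsin(-R[2,0])))
print("cm tool",np.round(R.T@(np.array([.459,-.2266,.0408])-np.array(s["tool_pos"]))*100,2),"F",np.round(s["contact_force"],1))
E
python3 w3.py; python3 snap.py wrist w30; python3 snap.py side s30 130 130 330 280 4
```

```text
35.6 [ 0.4584 -0.2258  0.1254] yaw -90.25605694196241 want -90.4412073829805 pitch 0.03817998139257508
cm tool [0.08 8.46 0.06] F [ 0.1 -0.2 -2. ]
35.6 [ 0.4584 -0.2258  0.1254] [ 0.499  -0.4988  0.5013 -0.5009] [-0.604 -0.119  1.982  0.     1.279 -0.599] 0.22130560579646424
35.65 [ 0.4586 -0.2256  0.1254] [ 0.4991 -0.4989  0.5012 -0.5008] [-0.603 -0.119  1.982  0.     1.279 -0.599] 0.2231371130265543
```

View pics/w30.png

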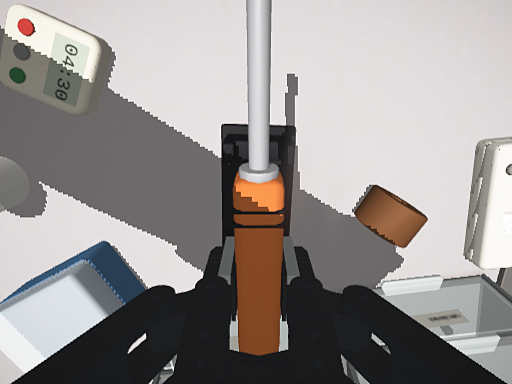

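View pics/s30.png

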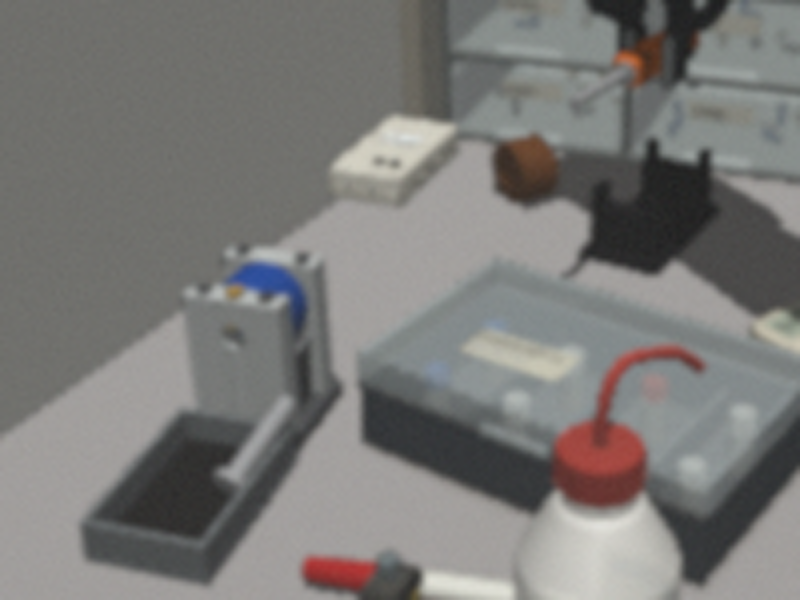

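Emit:
{"op": "play_rows", "data": {"slide": [[0.1, 1, 0.05], [0, 2, 0], [0, 2, 0], [0, 1, 0], [0, 0.8, 0], [0, 0.6, 0], [0, 0.5, 0], [0, 0.3, 0], [0, 0, 0], [0, 0, 0]], "yaw": [0.2, 0, 0, 0, 0, 0, 0, 0, 0, 0], "grip": [1, 1, 1, 1, 1, 1, 1, 1, 1, 1]}}

```text
time: 36.7
tool_pos: [0.4596, -0.228, 0.0445]
tool_rot: [-0.498, 0.498, -0.502, 0.503]
contact_force: [0.8, 0.1, 1.3]
gripper_width: 0.226
```

```bash
python3 w3.py; python3 snap.py side s31 230 130 350 220 6; python3 snap.py wrist w31
```

```text
36.7 [ 0.4596 -0.228   0.0445] yaw -90.53501023250479 want -90.4412073829805 pitch -0.056971271301911694
cm tool [-0.14  0.37 -0.06] F [0.8 0.1 1.3]
36.7 [ 0.4596 -0.228   0.0445] [-0.4978  0.4975 -0.5017  0.503 ] [-6.060e-01 -1.000e-03  2.022e+00  0.000e+00  1.119e+00 -5.960e-01] 0.22573913583552882
36.75 [ 0.4595 -0.228   0.0445] [-0.4978  0.4975 -0.5017  0.503 ] [-6.060e-01 -1.000e-03  2.022e+00  0.000e+00  1.119e+00 -5.960e-01] 0.22651109725666893
```

View pics/s31.png

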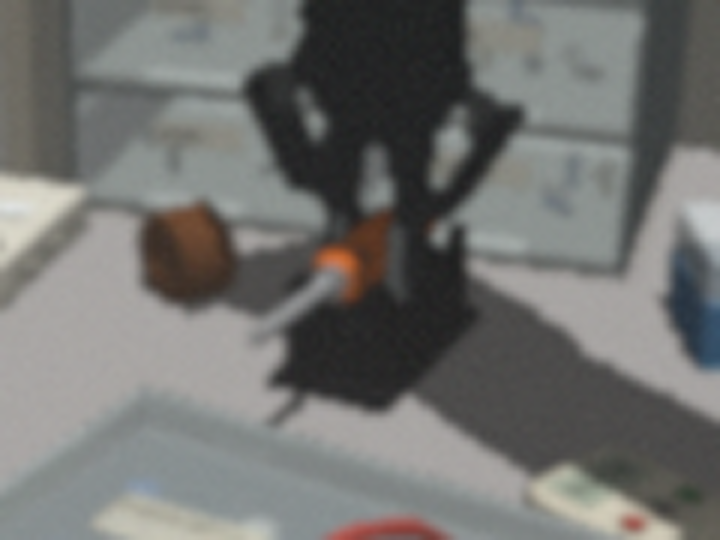

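View pics/w31.png

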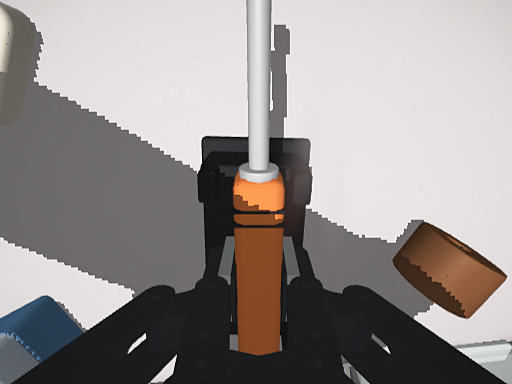

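Emit:
{"op": "play_rows", "data": {"slide": [[-0.1, 0, -0.05], [0, 0.2, 0], [0, 0.15, 0], [0, 0, 0]], "yaw": [0, 0, 0, 0], "grip": [1, 1, 1, 1]}}

```text
time: 37.2
tool_pos: [0.4594, -0.227, 0.0422]
tool_rot: [-0.498, 0.497, -0.502, 0.503]
contact_force: [-2.1, 3.5, 11.4]
gripper_width: 0.225
```

```bash
python3 w3.py; python3 snap.py side s32 230 130 350 220 6
```

```text
37.2 [ 0.4594 -0.227   0.0422] yaw -90.54561199865697 want -90.4412073829805 pitch -0.0404966945686928
cm tool [-0.04  0.14 -0.04] F [-2.1  3.5 11.4]
37.2 [ 0.4594 -0.227   0.0422] [-0.4978  0.4974 -0.5018  0.5029] [-6.040e-01  1.000e-03  2.024e+00  0.000e+00  1.115e+00 -5.950e-01] 0.2246859912354871
```

View pics/s32.png

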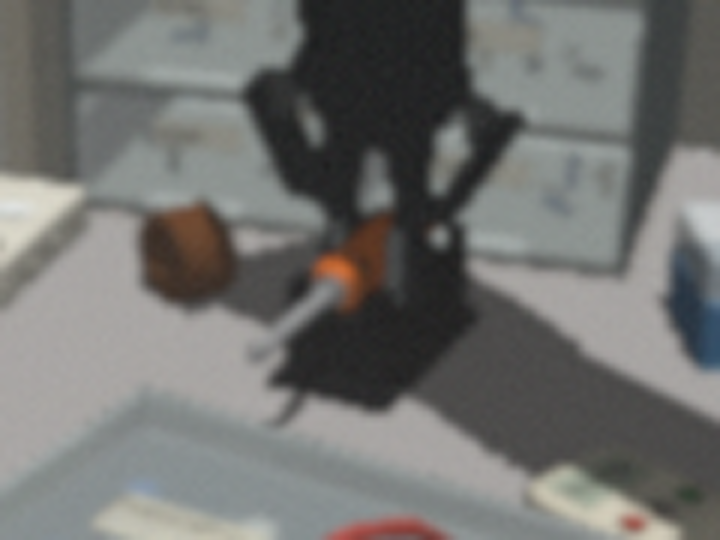

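Emit:
{"op": "play_rows", "data": {"slide": [[0, 0, 0], [0, 0, 0], [0, 0, 0], [0, 0, 0], [0, 0, 0], [0, 0, 0], [0, 0, 0]], "yaw": [0, 0, 0, 0, 0, 0, 0], "grip": [0.4, 0.2, 0, -0.3, -0.6, -1, -1]}}

```text
time: 37.95
tool_pos: [0.4583, -0.2266, 0.04]
tool_rot: [0.498, -0.498, 0.502, -0.502]
contact_force: [0.6, -0.3, -0.9]
gripper_width: 1.002
```

```bash
python3 w3.py; python3 snap.py side s33 230 130 350 220 6;  python3 snap.py wrist w33
```

```text
37.95 [ 0.4583 -0.2266  0.04  ] yaw -90.54240102487633 want -90.4412073829805 pitch 0.005878216362090809
cm tool [ 0.   -0.08  0.07] F [ 0.6 -0.3 -0.9]
37.95 [ 0.4583 -0.2266  0.04  ] [ 0.4976 -0.4976  0.5024 -0.5023] [-0.605  0.003  2.026 -0.     1.112 -0.595] 1.0023435992627383
38.0 [ 0.4583 -0.2266  0.0401] [ 0.4976 -0.4976  0.5024 -0.5023] [-0.605  0.003  2.026 -0.     1.112 -0.595] 1.0018453568813008
```

View pics/s33.png

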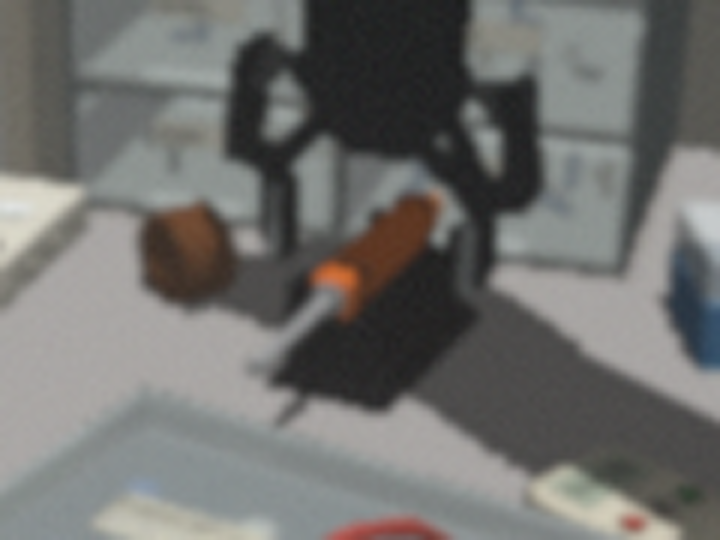

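View pics/w33.png

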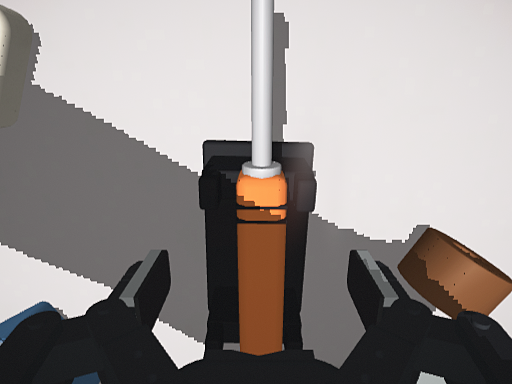

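Emit:
{"op": "play_rows", "data": {"slide": [[0, -0.5, 0], [0, -1.5, 0], [0, -2, 0], [0, -3, 0], [0, -3, 0], [0, -3, 0], [0, -3, 0], [0, 0, 0], [0, 0, 0]], "yaw": [0, 0, 0, 0, 0, 0, 0, 0, 0], "grip": [-1, -1, -1, -1, -1, -1, -1, -1, -1]}}

```text
time: 38.95
tool_pos: [0.4589, -0.227, 0.2021]
tool_rot: [-0.498, 0.497, -0.501, 0.503]
contact_force: [0.7, -0.2, -0.3]
gripper_width: 0.997
```

```bash
python3 snap.py side s34 130 130 330 280 4; python3 snap.py wrist w34; python3 snap.py top t34
python3 - <<'E'
import cv2
t=cv2.imread("pics/t34.png"); cv2.imwrite("pics/t34c.png",cv2.resize(t[110:200,100:220],None,fx=6,fy=6,interpolation=cv2.INTER_CUBIC))
E
```

```text
38.95 [ 0.4589 -0.227   0.2021] [-0.4979  0.4974 -0.5012  0.5035] [-0.605 -0.196  1.917 -0.     1.418 -0.595] 0.9971675794653324
39.0 [ 0.4582 -0.2265  0.2005] [-0.4977  0.4976 -0.5022  0.5025] [-0.605 -0.195  1.918  0.     1.418 -0.595] 1.0012037042105701
39.05 [ 0.4578 -0.2262  0.1994] [ 0.4976 -0.4977  0.5028 -0.5019] [-0.605 -0.194  1.92   0.     1.418 -0.595] 0.9987429357672225
```

View pics/s34.png

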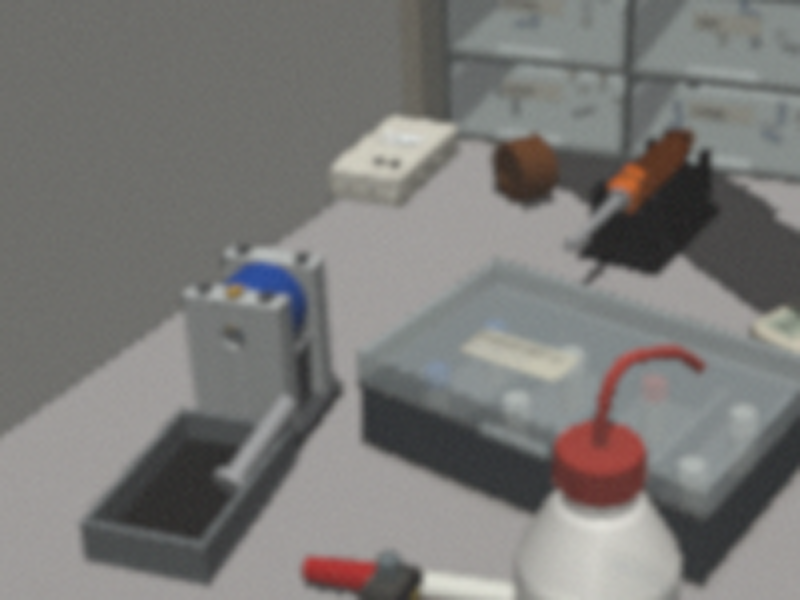

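View pics/w34.png

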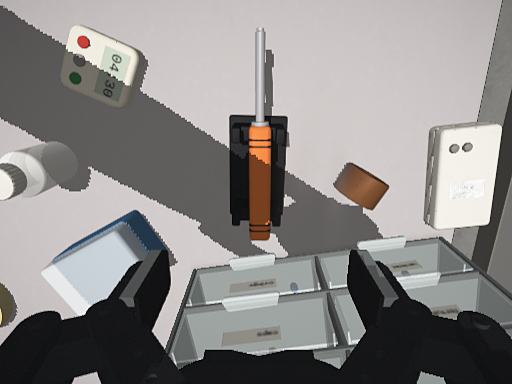

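View pics/t34c.png

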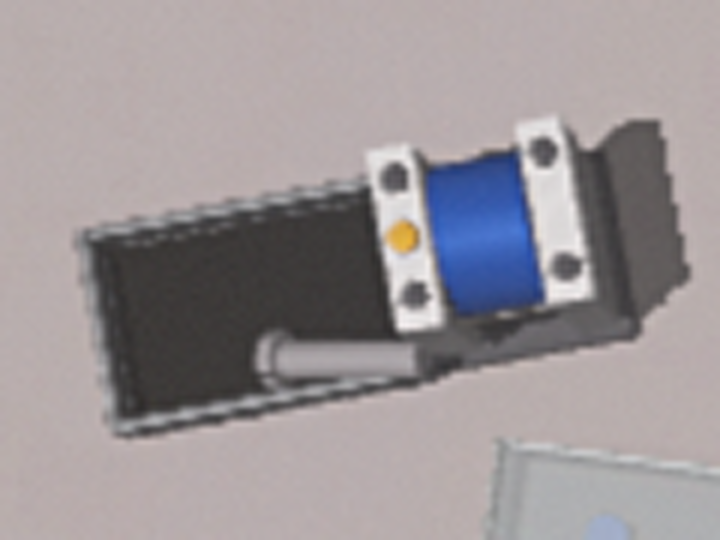

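```bash
python3 -c "
from plant import workorder,readout
print(readout.state()['time']); print(workorder.job_done())"
```

```text
39.1
the job is handed in; nothing more can be done
None
```

The pin is out of the bracket and in the tray, but it is not lying flat there. Its head is on the tray floor. Its plain end is propped at about 30 mm height on the tray wall, at the corner beside the bracket.

- **Pushing out:** I took the orange punch from its rest and put the tip into the near bore. The pin slid at about 7 N and came free, with the tip measured 65 mm in from the bore mouth. The blue roller stayed in the bracket.
- **Attempts to lay the pin flat:** After it dropped, the pin leaned against the far cheek. I nudged it sideways with the punch, which moved it to the tray corner. Three tries at hooking the head to pull it clear did not move it; earlier pictures that seemed to show movement were shadow. I left it there to stay within time.
- **Putting the punch back:** The punch had tipped slightly in the grip and settled level when released. The last side and wrist pictures show it between the ears as at the start, with the gripper open and clear.
- **Measurements:** The camera estimates of the bore's sideways position differed by about 1–2 mm. I corrected for that before going in, and there was no contact force until the tip met the pin.

The job was handed in at 39.1 s. The wrist force readings between moves never rose above about 12 N.

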